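Make room in the condiment rail

ROBOT

A 6-joint arm with a two-finger parallel gripper is mounted at the origin on a cart in front of the work surface, level with it; the furniture and walls round the work are solid. World frame = base frame: x ahead of the robot, y to its left, z up, the work surface at z = 0. Lengths are in m, angles in degrees, forces in N, time in s.
With the tool pointing down it reaches from about 0.4 to 0.825 m from the base axis. Payload 7 kg.
Tool frame: the origin (TCP) lies between the finger pads; the fingertips stand 19 mm ahead of it and the grasp point (between the pads) is the TCP; x points along the fingers, y is the direction in which the jaws open and shut, and the axes are right-handed (so a half turn about x gives the same grasp; the last joint's range is limited). The gripper opens to 88 mm and grips with 3 to 60 N. Pads are 19 mm wide; open, the fingers measure 130 mm over their backs; the gripper's body (78 mm by 193 mm) begins 47 mm behind the grasp point.
Start: joints at [80.965, 20.546, 0.682, 0, -70.136, -16.507], TCP at [0.291, 0.609, 0.208] pointing down, gripper open.
Joint ranges: [-176.03, 176.03], [-82.01, 121.73], [-58.28, 71.71], [-173.87, 95.51], [-174.79, -0.11], [-173.66, 173.66]. Speed limits (degrees/s): [136.94, 136.94, 172.46, 180, 180, 180].

INTERFACE

Orientations are given as [roll, pitch, yaw] about the fixed x, y, z axes, in that order (R = Rz(yaw) Ry(pitch) Rx(roll)).
In Python, from plant import r gives the robot as it stands.
- The arm moves only by the tool send_rows, never from a script. Its argument "plan" is a list of rows, each a list of 2 entries, a list of its own where there are three numbers: the shift along the tool's x, y, z scaled (see below), then the turn, a rotation vector about the tool's x, y, z scaled (see below). A call has exactly 5 rows; each row is the pose to reach, as a shift and turn from the pose measured when the call began, along the tool's axes at that moment; what a row does not reach only later rows make up. The controller multiplies each number of a shift by 0.15 m and each number of a turn by pi/4 rad. A row lasts 1/10 s, in which the tool goes at most 50 mm and 8.59 degrees, less where a joint would pass 70% of its speed; a pose out of reach is approached as far as the arm can. A call with a number of a shift or a turn outside -1 to 1 is refused whole. A call with a gripper value outside its range is refused whole. "jaw" is the opening, from -1 (shut) to 1 (fully open), so that 0 is half open, set as the call begins (left out, the last holds). The fingers move at their own pace and stop on an object; "force" is the grip in N (left out, the last holds). Time passes only in rows, so rows that repeat a pose let the fingers close, or fill a call up. It gives the time, the measured TCP pose, the force and the opening at its end, in the units of the state.
- r.get_state(): the state, without advancing time (a new reading comes with each control period).
- r.capture(name): name is "scene" or "top"; returns a dict with "color" (384x512x3 uint8, red, green, blue), "range_z" (384x512 float32, m along the optical axis (not along the pixel's ray), 0 where there is no reading), "mtx" (3x3 intrinsics, pixels), "pose" (4x4, takes a point from camera to world coordinates). Camera axes: x right, y down, z forward; pixel columns grow to the right and rows downward; lengths in m; the calibration is good to about 2 mm. A picture is of the moment at which its call begins.
- r.close_job(): hands the job in, once; it reports no verdict.
Trained networks look in a picture, given as the dict that the camera call returned (one of the last four; its "shot" number tells which), for a name from the list of things; names that differ only in an ending like _2 or _b are one class to them, and where a whole thing is asked for, a point or a joint stands for the part that bears it (a point fixed in the world has none). Each returns a list of dicts, best first, with "score" (0 to 1); they miss things now and then, are a little off and sometimes report something else, mostly with a low value. They report only what shows in the picture. A call takes as long as a camera call. They do not tell look-alikes from the thing itself.
- r.find_in(picture, target): "uv" ([column, row] in pixels, amid what is visible of it).
- r.trace(picture, target): "mask" (384x512 bool, what is visible of it) and "uv" ([column, row] in pixels, amid what is visible of it).
The state is a dict: "time_s": time; "joints": joint angles; "qd": joint speeds; "joint_torque": joint torques, N m; "tcp_pos": TCP position; "eef_rot": TCP orientation; "contact_force": force on the tool from outside, world axes, zero at the start; "moment": the same for the moment, N m; "gripper_width": finger opening in m.
Only numpy, scipy, OpenCV 4.12 (cv2) and the standard library are available. Lean on these libraries where they do the work, as an engineer would, in place of code of your own. Each camera call takes 0.05 s, during which the arm holds its last target. There are 200 camera calls.

TASK

Add the shaker that stands apart to the tight row in the condiment rail, right next to the tall sauce bottle on the side of the black-handled sliding end stop: slide the shakers on that side, and the end stop with them, back until it fits, and set it in upright. Then slide the end stop up until the whole row stands snug without play, and hold it pressed against the row for a moment with a steady push of about 15 N so that the row beds in, then let go. It is glass, so never squeeze the row with more than 20 N or press the shaker down hard, and leave the other things on the table alone.

Things in the scene. Friction and masses are not known exactly. Their poses are not given: they have to be found in the camera images.
- rail: condiment rail, fixed steel channel, long axis its y; origin on the table below its middle line. Floor 4 mm thick, inner width 46 mm, side walls 4 mm thick and 20 mm high, end wall 58 mm high with inner face at y = +110 mm, other end at y = -172 mm. Four containers stand in a tight row from the end wall, 42 mm apart: the tall bottle (first, second or third) and three shakers.
- end_stop (a joint): sliding stop closing the row, m: 0 as found, grows away from the end wall (rail -y) to a solid stop at 0.0423; stays where left (2.5 N friction, so it bears on the row with your push less 2.5 N; the bedding push must bear with 8 N for 0.2 s). At the solid stop a compacted row leaves a gap about 2.5 mm wider than a shaker; with five containers and no play it reads about 0.040, snug is below 0.0410
- stop_face (a point): centre of the end stop's upright steel face that touches the row: plate 43 mm wide, 5 mm thick, top at z = 59 mm; it lies at rail y = -0.0592 m minus the end_stop value
- stop_grip (a point): top centre of the end stop's black upright grip bar, 65 mm above the table: bar 12 mm thick along rail y, 30 mm wide along rail x, standing on a foot whose top is at z = 13 mm, its middle 46 mm behind the face; 35 mm free between the bar and the plate (on the bar's +y side), nothing tall behind it
- sauce_bottle: tall glass sauce bottle in the row, 41 mm diameter, 154 mm high with a narrow neck and screw cap, about 0.28 kg; origin at the centre of its underside, z up
- shaker_a: in the row: shaker, glass body with a domed steel cap, 42 mm diameter, 84 mm high (42 mm straight up to 60 mm, then 39 mm), about 0.15 kg; origin at the centre of its underside, z up
- shaker_b: in the row: shaker, glass body with a domed steel cap, 42 mm diameter, 84 mm high (42 mm straight up to 60 mm, then 39 mm), about 0.15 kg; origin at the centre of its underside, z up
- shaker_c: in the row, always the last one, against the end stop: shaker, glass body with a domed steel cap, 42 mm diameter, 84 mm high (42 mm straight up to 60 mm, then 39 mm), about 0.15 kg; origin at the centre of its underside, z up
- spare_shaker: the one to add; stands alone on the table, left of the rail: shaker, glass body with a domed steel cap, 42 mm diameter, 84 mm high (42 mm straight up to 60 mm, then 39 mm), about 0.15 kg; origin at the centre of its underside, z up
- tumbler: bystander: clear tumbler 66 mm wide, 99 mm high, on the right; leave it
- ramekin: bystander: ramekin 65 mm wide, 37 mm high, at the back left; leave it
- timer: bystander: kitchen timer 22x64x62 mm on its edge, on the right; leave it
Not all that is in view belongs to the job. What is shaped like the spare_shaker but blue is not meant.

How it is judged (in metres and radians):
On the way, in this order (a step that is already met when the one before it is completed fails the run):
1. the gap is opened: the end stop and the shakers before it are slid back far enough for one more shaker (value of joint end_stop above 0.035 m), for 0.2 s.
2. the spare shaker stands upright in the rail next to the tall bottle, on the end stop's side (x of spare_shaker in the frame of rail between -0.008 and 0.008 m and height (world z) of spare_shaker below 0.01 m and angle between spare_shaker's own z axis and vertical below 0.1 rad and ((y of sauce_bottle in the frame of rail between 0.0793 and 0.0993 m and y of spare_shaker in the frame of rail between 0.0376 and 0.0576 m) or (y of sauce_bottle in the frame of rail between 0.0376 and 0.0576 m and y of spare_shaker in the frame of rail between -0.0041 and 0.0159 m) or (y of sauce_bottle in the frame of rail between -0.0041 and 0.0159 m and y of spare_shaker in the frame of rail between -0.0458 and -0.0258 m))), for 0.2 s.
3. the closed-up row is pressed together: the end stop bears on its last shaker with at least 8 N (all of step 2 and contact force between end_stop and shaker_c above 8 N and value of joint end_stop below 0.041 m), for 0.2 s.
At the end, for the whole second after the job is handed in: All five containers upright (0.1 rad) on the rail floor within 8 mm of its middle line, the spare next to the bottle on the stop's side (each within 10 mm of its place in the snug row), end stop between 0.036 and 0.0410 (under about 1.5 mm of play), all released and at rest (all of step 2 and x of sauce_bottle in the frame of rail between -0.008 and 0.008 m and height (world z) of each of sauce_bottle, shaker_a, shaker_b, shaker_c below 0.01 m and angle between each of sauce_bottle, shaker_a, shaker_b, shaker_c's own z axis and vertical below 0.1 rad and x of shaker_a in the frame of rail between -0.008 and 0.008 m and x of shaker_b in the frame of rail between -0.008 and 0.008 m and x of shaker_c in the frame of rail between -0.008 and 0.008 m and value of joint end_stop between 0.036 and 0.041 m and linear speed of each of sauce_bottle, shaker_a, shaker_b, shaker_c, spare_shaker below 0.01 m/s); the robot touches nothing.
It fails at once if the end stop and the row squeeze each other with more than 20 N (contact force between end_stop and sauce_bottle above 20 N or contact force between end_stop and shaker_a above 20 N or contact force between end_stop and shaker_b above 20 N or contact force between end_stop and shaker_c above 20 N or contact force between end_stop and spare_shaker above 20 N).
It fails at once if the spare shaker is pressed on the rail or another container with more than 25 N (contact force between spare_shaker and sauce_bottle above 25 N or contact force between spare_shaker and shaker_a above 25 N or contact force between spare_shaker and shaker_b above 25 N or contact force between spare_shaker and shaker_c above 25 N or contact force between spare_shaker and rail above 25 N).
It fails at once if a bottle or shaker of the row is tipped over (leans more than 0.5 rad) (angle between any of sauce_bottle, shaker_a, shaker_b, shaker_c's own z axis and vertical above 0.5 rad).
It fails at once if the tumbler, ramekin or timer is moved by more than 30 mm (distance of any of tumbler, ramekin, timer from where it was at the start of the episode above 0.03 m).
It also fails if it takes over 72 s, if anything falls off the work surface, if the arm or the gripper's body presses on something with over 40 N, if the wrist force passes 120 N, or if a joint passes its speed limit or range.

## Working session

There is one attempt and no reset: what is moved stays moved. The work goes in short steps, Python scripts to look and compute and a tool call to move; the robot and the scene stay as the last step left them, time stands still between calls to the robot, and variables do not carry over. Pictures are saved under pics/ and viewed, about 8 in all and at most 12, crops included, and the job is handed in when it is done.

Besides the shell and the picture viewer there is one more tool, called as name(argument=value, ...), one argument or row to a line, values as JSON. send_rows: Moves the arm, as the interface text tells. Its arguments: {"type":"object","properties":{"plan":{"type":"array"},"jaw":{"type":"number"},"force":{"type":"number"}},"required":["plan"]}

```bash
mkdir -p pics; cat > h.py <<'E'
import numpy as np, cv2
from scipy.spatial.transform import Rotation as R
from plant import r
def cap(n): return r.capture(n)
def cloud(p):
    z=p["range_z"]; K=p["mtx"]; v,u=np.indices(z.shape)
    P=np.stack([(u-K[0,2])/K[0,0]*z,(v-K[1,2])/K[1,1]*z,z],-1)
    W=P@p["pose"][:3,:3].T+p["pose"][:3,3]; W[z==0]=np.nan
    return W
def save(p,f,box=None,s=1):
    im=p["color"][...,::-1]
    if box: im=im[box[1]:box[3],box[0]:box[2]]
    cv2.imwrite("pics/"+f,cv2.resize(im,None,fx=s,fy=s,interpolation=cv2.INTER_CUBIC))
def proj(p,w):
    T=np.linalg.inv(p["pose"]); c=T[:3,:3]@w+T[:3,3]; q=p["mtx"]@c; return q[:2]/q[2]
def rows(pos,rot=None):
    s=r.get_state(); Rm=R.from_euler('xyz',s["eef_rot"],degrees=True)
    print("now",np.round(s["tcp_pos"],4),np.round(s["eef_rot"],1))
    print("shift units",np.round(Rm.inv().apply(np.array(pos)-s["tcp_pos"])/0.15,3))
    if rot is not None: print("turn units",np.round((Rm.inv()*R.from_euler('xyz',rot,degrees=True)).as_rotvec()/(np.pi/4),3))
E
python3 - <<'E'
from h import *
print(r.get_state())
a=cap("scene");b=cap("top")
cv2.imwrite("pics/both.png",cv2.resize(np.vstack([a["color"],b["color"]])[...,::-1],None,fx=.78,fy=.78,interpolation=cv2.INTER_AREA))
for n,p in (("scene",a),("top",b)):
    W=cloud(p); print(n,p["pose"][:3,3])
    for t in ["rail","stop_grip","stop_face","sauce_bottle","shaker_a","spare_shaker","tumbler","ramekin","timer"]:
        for d in r.trace(p,t)[:6]:
            m=d["mask"]&~np.isnan(W[...,0]); q=W[m]
            print(t,round(d["score"],2),np.round(d["uv"]),m.sum(),np.round(np.median(q,0),3) if len(q) else "", np.round(np.percentile(q,98,axis=0)[2],3) if len(q) else "", np.round(np.median(p["color"][d["mask"]],0)))
E
```

```text
{'time_s': 0.0, 'joints': array([ 8.09640272e+01,  2.05917983e+01,  6.34837279e-01, -1.88806540e-02,
       -7.01347830e+01, -1.65085464e+01]), 'qd': array([-0.03431185,  0.03795089, -0.01285762, -0.05966045,  0.03734052,
        0.01393143]), 'joint_torque': array([ 1.12059966e-03, -5.82713699e+01,  2.93068725e+01,  6.99735671e+00,
        7.16081529e-03, -1.50202518e-04]), 'tcp_pos': array([0.2908639 , 0.60856127, 0.20663058]), 'eef_rot': array([  95.5606386 ,   89.90655435, -109.99031062]), 'contact_force': array([ 0.40196776, -0.46048694,  0.30974726]), 'moment': array([ 0.00942455, -0.04982215, -0.01624987]), 'gripper_width': 0.08773359281872536}
scene [-0.04600465 -0.5169917   0.99770186]
rail 0.63 [269. 168.] 156 [0.626 0.038 0.07 ] 0.089 [136. 133. 127.]
stop_grip 0.89 [306. 206.] 302 [ 0.583 -0.137  0.026] 0.065 [78. 75. 70.]
stop_face 0.53 [305. 209.] 344 [ 0.584 -0.132  0.026] 0.065 [80. 78. 74.]
sauce_bottle 0.73 [281. 172.] 337 [ 0.616 -0.007  0.094] 0.159 [102. 109.  76.]
sauce_bottle 0.32 [303. 207.] 350 [ 0.584 -0.131  0.025] 0.065 [82. 79. 75.]
shaker_a 0.72 [271. 17
[... 1026 characters left out ...]
42 0.082] 0.09 [159. 157. 152.]
stop_face 0.73 [293. 174.] 175 [ 0.585 -0.13   0.014] 0.067 [54. 54. 54.]
sauce_bottle 0.71 [258. 161.] 140 [0.618 0.001 0.107] 0.16 [60. 68. 44.]
shaker_a 0.61 [280. 168.] 106 [ 0.596 -0.076  0.083] 0.091 [170. 168. 162.]
shaker_a 0.48 [247. 161.] 115 [0.633 0.041 0.082] 0.09 [160. 160. 156.]
shaker_a 0.45 [272. 164.] 122 [ 0.609 -0.037  0.082] 0.091 [160. 160. 154.]
spare_shaker 0.68 [154. 194.] 127 [0.511 0.383 0.077] 0.086 [ 47.  72. 118.]
spare_shaker 0.51 [172. 201.] 137 [0.483 0.305 0.077] 0.086 [158. 158. 154.]
ramekin 0.7 [171. 158.] 215 [0.671 0.337 0.008] 0.037 [168. 168. 160.]
timer 0.54 [336. 218.] 104 [ 0.408 -0.255  0.061] 0.068 [178. 176. 167.]
```

View pics/both.png

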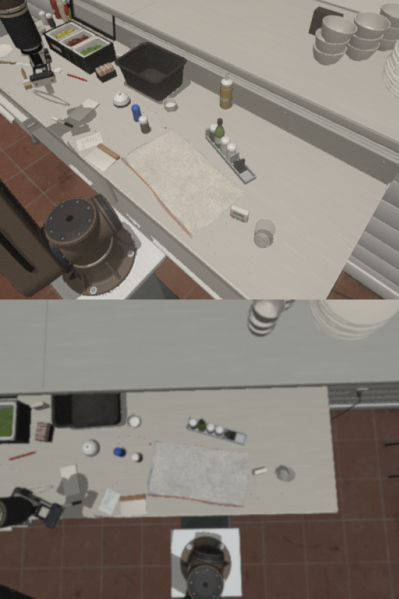

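```bash
python3 - <<'E'
from h import *
b=cap("top");a=cap("scene")
for p in (a,b):
    W=cloud(p)
    # cap tops: per container z window
    near=lambda x,y,rr:np.hypot(W[...,0]-x,W[...,1]-y)<rr
    for n,x,y,lo,hi in (("A",.634,.042,.075,.1),("bot",.618,.001,.14,.18),("B",.608,-.037,.075,.1),("C",.597,-.077,.075,.1),("spare",.483,.303,.07,.1),("blue",.511,.383,.07,.1)):
        for i in range(3):
            m=near(x,y,.024)&(W[...,2]>lo)&(W[...,2]<hi)
            q=W[m]; x,y=(np.percentile(q[:,:2],3,axis=0)+np.percentile(q[:,:2],97,axis=0))/2 if len(q)>3 else (x,y)
        print(n,len(q),np.round([x,y],4),np.round(np.percentile(q[:,2],[5,50,98]),4) if len(q) else '')
    m=near(.575,-.16,.05)&(W[...,2]>.055)&(W[...,2]<.075); q=W[m]; print("grip top",len(q),np.round(q.mean(0),4), np.round(q.min(0),4),np.round(q.max(0),4))
    m=near(.6,-.05,.2)&(W[...,2]>.014)&(W[...,2]<.024); q=W[m]; print("wall",len(q)); 
    m=near(.45,.1,.05); print("table z",np.nanmedian(W[m][:,2]))
save(b,"top_rail.png",(225,130,345,220),6)
E
```

```text
A 73 [0.6384 0.04  ] [0.0761 0.0848 0.0894]
bot 52 [ 0.6263 -0.0019] [0.1422 0.1553 0.1606]
B 127 [ 0.6127 -0.0354] [0.0762 0.0846 0.0971]
C 119 [ 0.6015 -0.077 ] [0.0766 0.0841 0.0896]
spare 85 [0.4843 0.3054] [0.0721 0.0806 0.0852]
blue 81 [0.5121 0.3881] [0.0709 0.0794 0.0866]
grip top 43 [ 0.5815 -0.1463  0.0629] [ 0.5682 -0.1535  0.0562] [ 0.5951 -0.1367  0.0681]
wall 2342
table z 0.015124519636071698
A 94 [0.6406 0.0418] [0.0769 0.0846 0.0904]
bot 38 [0.6269 0.0028] [0.1448 0.1562 0.1628]
B 94 [ 0.6141 -0.0348] [0.0762 0.0845 0.093 ]
C 95 [ 0.6032 -0.0777] [0.0766 0.084  0.0919]
spare 96 [0.4863 0.3103] [0.0716 0.08   0.085 ]
blue 94 [0.5137 0.3919] [0.0725 0.0804 0.0859]
grip top 29 [ 0.5815 -0.1424  0.0639] [ 0.5679 -0.1519  0.0586] [ 0.597  -0.1333  0.069 ]
wall 1762
table z 0.01511428241974222
```

View crop.

The views show the rail with A, the bottle second, then B, C and the black grip. In the scene camera the look-alikes are a plain grey/steel shaker at (185,160) and a blue one at (174,146). The plain one fits, so I'll confirm it in a crop.

```bash
python3 - <<'E'
from h import *
from scipy.optimize import least_squares
a=cap("scene");b=cap("top")
c1=cv2.resize(a["color"][110:200,150:270],None,fx=3.3,fy=3.3,interpolation=cv2.INTER_CUBIC)
c2=cv2.resize(a["color"][140:250,250:350],None,fx=2.7,fy=2.7,interpolation=cv2.INTER_CUBIC)
h=max(c1.shape[0],c2.shape[0]); f=lambda c:np.pad(c,((0,h-c.shape[0]),(0,0),(0,0)))
cv2.imwrite("pics/crop1.png",np.hstack([f(c1),f(c2)])[...,::-1])
for nm,p in (("scene",a),("top",b)):
    W=cloud(p).reshape(-1,3); W=W[~np.isnan(W[:,0])]; C=p["pose"][:3,3]
    for n,x,y,z0 in (("A",.6395,.041,.004),("B",.6134,-.035,.004),("C",.6023,-.0773,.004),("spare",.485,.307,0)):
        q=W[(np.hypot(W[:,0]-x,W[:,1]-y)<.024)&(W[:,2]>z0+.062)&(W[:,2]<z0+.1)]
        # solid model: cylinder r=19.5 to 72mm then dome to 84 (ellipsoid)
        def res(t):
            d=np.hypot(q[:,0]-t[0],q[:,1]-t[1]); zz=np.clip((q[:,2]-z0-.070)/.014,0,None)
            return np.sqrt(d**2+(zz*.0195)**2)-.0195
        s=least_squares(res,[x,y],loss="soft_l1",f_scale=.003); print(nm,n,len(q),np.round(s.x,4),"rms",np.round(np.std(res(s.x)),4))
    q=W[(np.hypot(W[:,0]-.6,W[:,1]+.04)<.17)&(W[:,2]>.015)&(W[:,2]<.03)]
    e=np.array([.305,.952]); n_=np.array([.952,-.305]); t=q[:,:2]@e; s=q[:,:2]@n_
    for lo in np.arange(t.min(),t.max(),.04):
        k=(t>=lo)&(t<lo+.04)
        if k.sum()>4: print(round(lo+.02,3),k.sum(),np.round(np.percentile(s[k],[2,98]),4))
E
```

```text
scene A 83 [0.6412 0.0395] rms 0.0018
scene B 157 [ 0.616  -0.0362] rms 0.0063
scene C 141 [ 0.6035 -0.0798] rms 0.0026
scene spare 107 [0.4863 0.3086] rms 0.0024
-0.004 113 [0.4829 0.6257]
0.036 187 [0.4487 0.6238]
0.076 221 [0.4281 0.6214]
0.116 211 [0.4178 0.5865]
0.156 211 [0.4178 0.5874]
0.196 171 [0.4245 0.585 ]
0.236 118 [0.4373 0.5868]
0.276 28 [0.4623 0.5886]
top A 99 [0.6404 0.0414] rms 0.0034
top B 100 [ 0.6157 -0.0372] rms 0.0054
top C 100 [ 0.6034 -0.0784] rms 0.0028
top spare 99 [0.4869 0.3112] rms 0.0026
-0.004 75 [0.4832 0.6246]
0.036 135 [0.4508 0.6243]
0.076 175 [0.4291 0.6237]
0.116 157 [0.4201 0.5952]
0.156 157 [0.4168 0.6222]
0.196 129 [0.423  0.5815]
0.236 92 [0.4418 0.6214]
0.276 26 [0.4628 0.6068]
```

View pics/crop1.png

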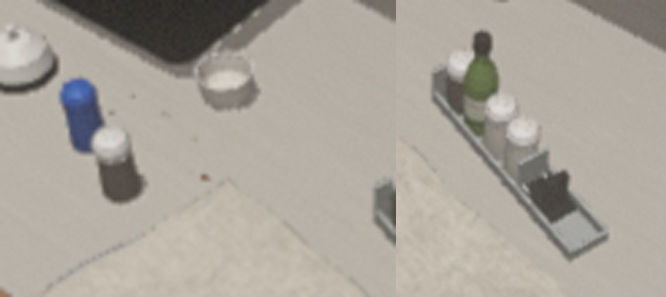

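The spare is the dark-bodied shaker with the steel cap, crop (118,165), scene (185,160). The blue one behind it is the decoy. In the row, the bottle is second and B and C follow it towards the stop. I'll tilt the tool 25° away from the bottle, with the jaws across the rail.

```bash
cat >> h.py <<'E'
th=np.deg2rad(17.4); e=np.array([np.sin(th),np.cos(th),0]); n=np.array([np.cos(th),-np.sin(th),0]); O=np.array([.6143,-.0441,0]); up=np.array([0,0,1.])
def ori(t,sgn):
    t=np.deg2rad(t); x=np.sin(t)*e-np.cos(t)*up; y=sgn*n; return np.stack([x,y,np.cross(x,y)],1)
def go(pos,Rt):
    s=r.get_state(); Rm=R.from_euler('xyz',s["eef_rot"],degrees=True)
    d=np.array(pos)-s["tcp_pos"]; v=(Rm.inv()*R.from_matrix(Rt)).as_rotvec()
    print("shift",np.round(Rm.inv().apply(d)/.15,3),"|d|",np.round(np.linalg.norm(d),3),"turn",np.round(v/(np.pi/4),3),"deg",np.round(np.rad2deg(np.linalg.norm(v)),1),"J",np.round(s["joints"],0),"F",np.round(s["contact_force"],1),"w",round(s["gripper_width"],4),"t",s["time_s"])
def ray(y,z,x=0): return O+y*e+x*n+z*up
E
python3 - <<'E'
from h import *
Rm=R.from_euler('xyz',r.get_state()["eef_rot"],degrees=True).as_matrix(); print(Rm.round(2))
for s in (1,-1): go(ray(.0052,.2),ori(25,s)); 
go(ray(.0052,.2),ori(0,1));
E
```

```text
[[-0.   -0.43 -0.9 ]
 [-0.   -0.9   0.43]
 [-1.    0.   -0.  ]]
shift [ 0.05   2.965 -3.817] |d| 0.725 turn [-2.142  0.412 -0.475] deg 100.5 J [ 81.  21.   1.  -0. -70. -17.] F [-0.  -0.9 -0.2] w 0.0874 t 1.2
shift [ 0.05   2.965 -3.817] |d| 0.725 turn [ 1.788 -0.457 -0.396] deg 84.9 J [ 81.  21.   1.  -0. -70. -17.] F [-0.  -0.9 -0.2] w 0.0874 t 1.2
shift [ 0.05   2.965 -3.817] |d| 0.725 turn [-2.181  0.    -0.   ] deg 98.1 J [ 81.  21.   1.  -0. -70. -17.] F [-0.  -0.9 -0.2] w 0.0874 t 1.2
```

send_rows(
  plan=[
    [[0,0.16,-0.2],[0.18,-0.04,-0.04]],
    [[0,0.32,-0.4],[0.36,-0.09,-0.08]],
    [[0,0.48,-0.6],[0.54,-0.14,-0.12]],
    [[0,0.64,-0.8],[0.72,-0.18,-0.16]],
    [[0,0.78,-1.0],[0.9,-0.23,-0.2]],
  ],
  jaw=1,
  force=12,
)

```text
time_s: 1.7
tcp_pos: [0.3764, 0.4372, 0.208]
eef_rot: [-20.6, 76.4, 92.8]
contact_force: [1.2, 1.3, 0.4]
gripper_width: 0.0878
```

```bash
python3 -c "
from h import *
go(ray(.0052,.2),ori(25,-1))"
```

```text
shift [-0.71  -0.228 -3.476] |d| 0.533 turn [ 0.881 -0.224 -0.194] deg 41.8 J [ 64.   6. -17.  -8. -56. -37.] F [1.2 1.3 0.4] w 0.0878 t 1.7
```

send_rows(
  plan=[
    [[-0.04,-0.01,-0.2],[0.07,-0.02,-0.02]],
    [[-0.08,-0.03,-0.4],[0.15,-0.04,-0.03]],
    [[-0.12,-0.04,-0.6],[0.22,-0.06,-0.05]],
    [[-0.16,-0.05,-0.8],[0.3,-0.08,-0.07]],
    [[-0.2,-0.07,-1.0],[0.37,-0.1,-0.08]],
  ],
)

```text
time_s: 2.2
tcp_pos: [0.446, 0.2993, 0.2055]
eef_rot: [-11.6, 71.0, 84.8]
contact_force: [1.5, 1.0, -0.8]
gripper_width: 0.088
```

```bash
python3 -c "
from h import *
go(ray(.0052,.2),ori(25,-1))"
```

```text
shift [-0.661 -0.896 -2.266] |d| 0.379 turn [ 0.508 -0.124 -0.115] deg 24.1 J [ 45.   2. -20. -15. -54. -31.] F [ 1.5  1.  -0.8] w 0.088 t 2.2
```

send_rows(
  plan=[
    [[-0.06,-0.08,-0.2],[0.1,-0.02,-0.02]],
    [[-0.12,-0.16,-0.4],[0.2,-0.05,-0.04]],
    [[-0.18,-0.24,-0.6],[0.3,-0.07,-0.06]],
    [[-0.24,-0.32,-0.8],[0.4,-0.1,-0.09]],
    [[-0.29,-0.4,-1.0],[0.5,-0.12,-0.11]],
  ],
)

```text
time_s: 2.7
tcp_pos: [0.5222, 0.1487, 0.2034]
eef_rot: [0.0, 65.1, 72.8]
contact_force: [1.4, 0.2, 0.2]
gripper_width: 0.0874
```

```bash
python3 -c "
from h import *
go(ray(.0052,.2),ori(25,-1))"
```

```text
shift [-0.406 -0.967 -0.927] |d| 0.21 turn [ 0.004 -0.002 -0.002] deg 0.2 J [ 20.   3. -18. -24. -56. -27.] F [1.4 0.2 0.2] w 0.0874 t 2.7
```

send_rows(
  plan=[
    [[-0.1,-0.24,-0.23],[0,0,0]],
    [[-0.2,-0.48,-0.46],[0,0,0]],
    [[-0.3,-0.73,-0.7],[0,0,0]],
    [[-0.41,-0.967,-0.927],[0,0,0]],
    [[-0.41,-0.967,-0.927],[0,0,0]],
  ],
)

```text
time_s: 3.2
tcp_pos: [0.6175, -0.044, 0.1995]
eef_rot: [0.1, 65.2, 72.7]
contact_force: [-1.0, 0.8, -1.0]
gripper_width: 0.0875
```

```bash
python3 -c "
from h import *
go(ray(.0052,.2),ori(25,-1));go(ray(.0052,.07),ori(25,-1))
M=ori(25,-1).T; print('e',M@e,'n',M@n,'up',M@up)
p=cap('scene'); save(p,'s2.png',(230,100,380,230),4)"
```

```text
shift [0.009 0.02  0.027] |d| 0.005 turn [ 0.    -0.004 -0.001] deg 0.2 J [ -3.  15.  -2. -26. -68.  -5.] F [-1.   0.8 -1. ] w 0.0875 t 3.2
shift [ 0.795  0.02  -0.337] |d| 0.13 turn [ 0.    -0.004 -0.001] deg 0.2 J [ -3.  15.  -2. -26. -68.  -5.] F [-1.   0.8 -1. ] w 0.0875 t 3.2
e [ 4.22618262e-01 -4.77656611e-18  9.06307787e-01] n [ 1.50523832e-17 -1.00000000e+00 -2.24241333e-17] up [-0.90630779  0.          0.42261826]
```

View pics/s2.png

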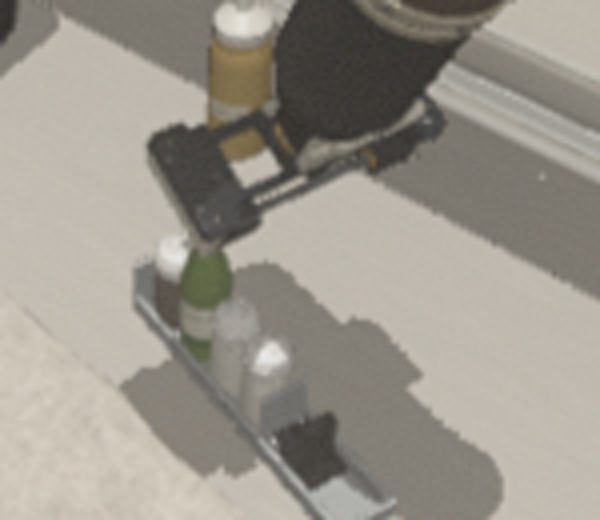

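The view shows the open, tilted gripper above B at crop (205,215), with the bottle clear at (205,290). Descending over B.

send_rows(
  plan=[
    [[0.2,0.02,-0.07],[0,0,0]],
    [[0.4,0.02,-0.16],[0,0,0]],
    [[0.6,0.02,-0.25],[0,0,0]],
    [[0.795,0.02,-0.337],[0,0,0]],
    [[0.795,0.02,-0.337],[0,0,0]],
  ],
)

```text
time_s: 3.75
tcp_pos: [0.6123, -0.0374, 0.0656]
eef_rot: [1.2, 65.2, 73.7]
contact_force: [-0.0, -0.7, -0.4]
gripper_width: 0.0875
```

send_rows(
  plan=[
    [[0,0,0],[0,0,0]],
    [[0,0,0],[0,0,0]],
    [[0,0,0],[0,0,0]],
    [[0,0,0],[0,0,0]],
    [[0,0,0],[0,0,0]],
  ],
  jaw=-1,
  force=12,
)

```text
time_s: 4.25
tcp_pos: [0.6128, -0.0374, 0.0667]
eef_rot: [1.0, 65.2, 73.5]
contact_force: [0.6, 0.2, -0.3]
gripper_width: 0.0535
```

```bash
python3 -c "
from h import *
go(ray(.0052,.07),ori(25,-1));go(ray(.0052-.0405,.07),ori(25,-1))"
```

```text
shift [-0.022 -0.023  0.005] |d| 0.005 turn [-0.004 -0.005 -0.008] deg 0.5 J [ -3.  23.  -9. -30. -56.   2.] F [ 0.6  0.2 -0.3] w 0.0535 t 4.25
shift [-0.136 -0.023 -0.24 ] |d| 0.042 turn [-0.004 -0.005 -0.008] deg 0.5 J [ -3.  23.  -9. -30. -56.   2.] F [ 0.6  0.2 -0.3] w 0.0535 t 4.25
```

send_rows(
  plan=[
    [[-0.02,-0.023,0.005],[0,0,0]],
    [[-0.02,-0.023,0.005],[0,0,0]],
    [[-0.02,-0.023,0.005],[0,0,0]],
    [[-0.02,-0.023,0.005],[0,0,0]],
    [[-0.02,-0.023,0.005],[0,0,0]],
  ],
)

```text
time_s: 4.75
tcp_pos: [0.6159, -0.039, 0.0696]
eef_rot: [1.0, 65.2, 73.5]
contact_force: [0.4, -0.9, 1.2]
gripper_width: 0.0128
```

```bash
python3 -c "
from h import *
go(ray(.0052,.07),ori(25,-1));go(ray(.0052-.0405,.07),ori(25,-1))"
```

```text
shift [-0.003 -0.     0.   ] |d| 0.0 turn [-0.004 -0.005 -0.009] deg 0.5 J [ -3.  23.  -9. -29. -56.   2.] F [ 0.4 -0.9  1.2] w 0.0128 t 4.75
shift [-0.116 -0.    -0.245] |d| 0.041 turn [-0.004 -0.005 -0.009] deg 0.5 J [ -3.  23.  -9. -29. -56.   2.] F [ 0.4 -0.9  1.2] w 0.0128 t 4.75
```

```bash
python3 -c "
from h import *
print(r.get_state()['gripper_width'])
p=cap('scene');q=cap('top')
f=lambda c:cv2.resize(c,(400,400),interpolation=cv2.INTER_CUBIC)
cv2.imwrite('pics/s3.png',np.hstack([f(p['color'][130:230,240:340]),f(q['color'][120:220,220:320])])[...,::-1])"
```

```text
0.01283352347633246
```

View pics/s3.png

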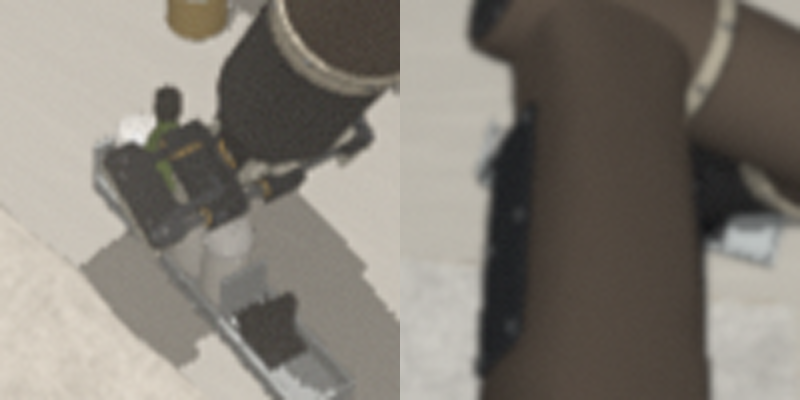

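```bash
python3 -c "
from h import *
p=cap('scene'); W=cloud(p); c=p['color']; D=W-O; X=D@n;Y=D@e;Z=D[...,2]
m=(abs(X)<.14)&(abs(Y)<.2)&(Z<.22)
im=np.full((600,800,3),255,np.uint8)
for x,y,z,k in zip(X[m],Y[m],Z[m],c[m]):
    cv2.circle(im,(int(200+y*1000),int(560-z*1800)),2,tuple(int(v) for v in k[::-1]),-1)
    cv2.circle(im,(int(600+y*1000),int(300-x*1800)),2,tuple(int(v) for v in k[::-1]),-1) if z<.15 else 0
for zz in (0,.05,.1,.15,.2): cv2.putText(im,str(zz),(0,int(560-zz*1800)),0,.4,(0,0,255))
for yy in (-.1,0,.1): cv2.line(im,(int(200+yy*1000),560),(int(200+yy*1000),590),(0,0,255));cv2.line(im,(int(600+yy*1000),560),(int(600+yy*1000),590),(0,0,255))
cv2.circle(im,(205,int(560-.0696*1800)),5,(255,0,255),2); cv2.circle(im,(605,300),5,(255,0,255),2)
cv2.imwrite('pics/s4.png',im)
k=m&(c.max(-1)<60)&(Z<.14); print(k.sum(),np.percentile(X[k],[0,10,25,50,75,90,100]).round(3),np.percentile(Y[k],[0,10,50,90,100]).round(3))
print(r.get_state()['gripper_width'],r.get_state()['joint_torque'])
"
```

```text
Traceback (most recent call last):
IndexError: index -1 is out of bounds for axis 0 with size 0
```

View pics/s4.png

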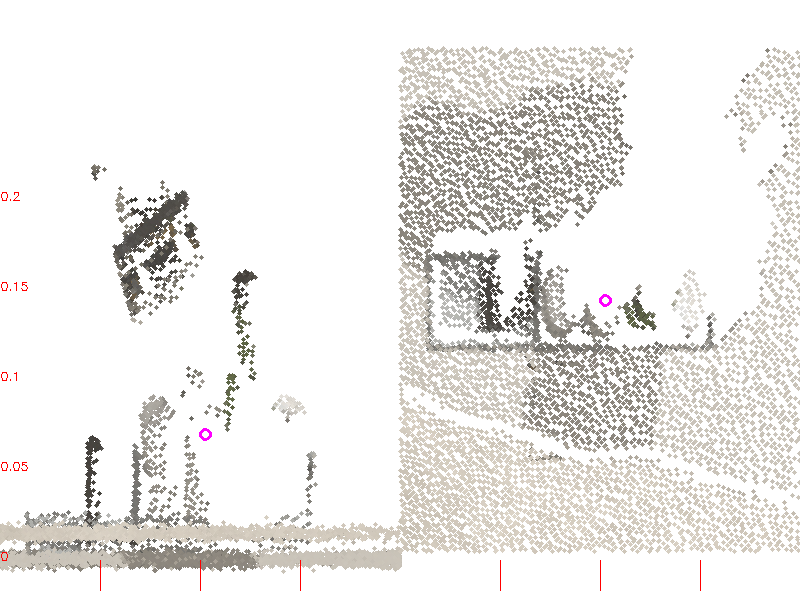

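```bash
python3 -c "
from h import *
p=cap('scene'); s=r.get_state(); Rt=R.from_euler('xyz',s['eef_rot'],degrees=True).as_matrix(); T=s['tcp_pos']
x0,y0,x1,y1=250,130,345,215; S=8
im=cv2.resize(p['color'][y0:y1,x0:x1,::-1],None,fx=S,fy=S,interpolation=cv2.INTER_CUBIC)
def P(v): q=proj(p,T+Rt@np.array(v)); return int((q[0]-x0+.5)*S),int((q[1]-y0+.5)*S)
cv2.circle(im,P([0,0,0]),6,(255,0,255),2)
cv2.line(im,P([.019,0,0]),P([-.15,0,0]),(255,0,255),1)
for y in (-.0965,.0965): cv2.line(im,P([-.047,y,-.039]),P([-.047,y,.039]),(0,0,255),1)
for z in (-.039,.039): cv2.line(im,P([-.047,-.0965,z]),P([-.047,.0965,z]),(0,0,255),1)
for y in (.0064,.0274,-.0064,-.0274): cv2.line(im,P([-.047,y,0]),P([.019,y,0]),(0,255,255),1)
cv2.imwrite('pics/s5.png',im[:600,:800]); print(s['joints'].round(1),s['tcp_pos'])
"
```

```text
[ -3.2  22.8  -8.7 -29.4 -56.1   1.9] [ 0.6163783  -0.0393608   0.07013639]
```

View pics/s5.png

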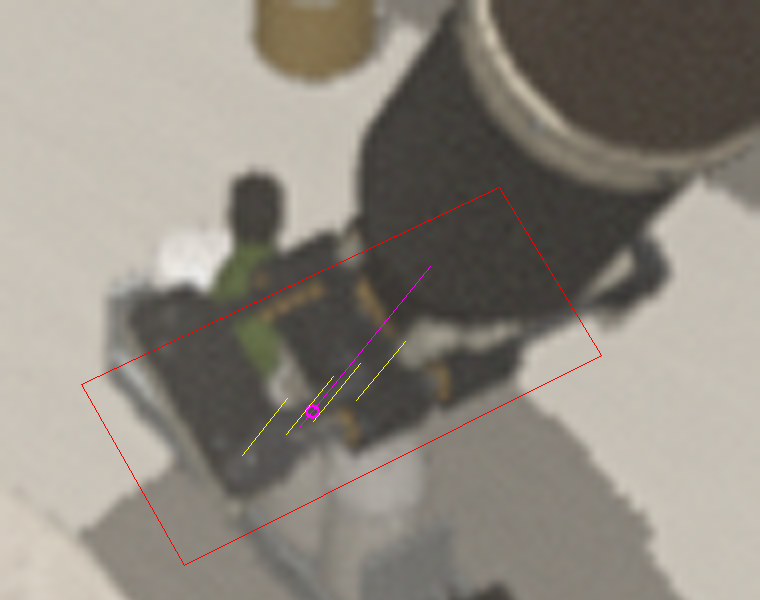

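```bash
python3 -c "
from h import *
s=r.get_state(); print(s['gripper_width'],s['contact_force'],s['time_s'])
p=cap('scene'); W=cloud(p); Rt=R.from_euler('xyz',s['eef_rot'],degrees=True).as_matrix(); T=s['tcp_pos']
D=(W-T)@Rt
L=lambda u,v:(int(250+u/8),int(130+v/8))
for a in [(180,330),(200,400),(250,470),(300,300),(340,350),(390,420),(300,360),(285,385),(310,405),(300,425),(310,450),(270,350),(380,480),(490,370),(640,270),(430,200)]:
    u,v=L(*a); w=W[v,u]; print(a,p['color'][v,u],'rail x,y,z',np.round([(w-O)@n,(w-O)@e,w[2]],3),'tool',D[v,u].round(3))
"
```

```text
0.001124710974462225 [-0.78812377 -1.54712953  3.84356651] 4.95
(180, 330) [79 76 73] rail x,y,z [-0.083 -0.027  0.195] tool [-0.126  0.084  0.023]
(200, 400) [81 78 75] rail x,y,z [-0.09  -0.052  0.185] tool [-0.128  0.091 -0.004]
(250, 470) [95 93 91] rail x,y,z [-0.086 -0.077  0.173] tool [-0.127  0.087 -0.032]
(300, 300) [123 105  77] rail x,y,z [-0.033 -0.028  0.183] tool [-0.117  0.034  0.017]
(340, 350) [69 66 64] rail x,y,z [-0.026 -0.045  0.169] tool [-0.111  0.028 -0.004]
(390, 420) [71 69 66] rail x,y,z [-0.022 -0.07   0.152] tool [-0.106  0.023 -0.034]
(300, 360) [91 86 81] rail x,y,z [-0.033 -0.031  0.152] tool [-0.089  0.034  0.001]
(285, 385) [143 138 128] rail x,y,z [-0.017  0.002  0.098] tool [-0.027  0.017  0.008]
(310, 405) [85 84 80] rail x,y,z [-0.057 -0.068  0.179] tool [-0.13   0.058 -0.021]
(300, 425) [95 92 88] rail x,y,z [-0.062 -0.072  0.174] tool [-0.126  0.063 -0.026]
(310, 450) [113 110 107] rail x,y,z [-0.054 -0.066  0.15 ] tool [-0.102  0.055 -0.031]
(270, 350) [100 107  74] rail x,y,z [-0.006  0.028  0.09 ] tool [-0.008  0.006  0.029]
(380, 480) [173 169 161] rail x,y,z [-0.007 -0.05   0.086] tool [-0.037  0.008 -0.043]
(490, 370) [67 66 61] rail x,y,z [ 0.021 -0.074  0.155] tool [-0.111 -0.019 -0.036]
(640, 270) [70 69 67] rail x,y,z [ 0.087 -0.075  0.173] tool [-0.127 -0.085 -0.03 ]
(430, 200) [66 64 59] rail x,y,z [-0.045 -0.109  0.305] tool [-0.261  0.047 -0.005]
```

send_rows(
  plan=[
    [[-0.1,0,0],[0,0,0]],
    [[-0.25,0,0],[0,0,0]],
    [[-0.45,0,0],[0,0,0]],
    [[-0.65,0,0],[0,0,0]],
    [[-0.65,0,0],[0,0,0]],
  ],
)

```text
time_s: 5.5
tcp_pos: [0.6062, -0.0807, 0.1638]
eef_rot: [-0.1, 65.2, 72.5]
contact_force: [0.9, -0.3, 0.1]
gripper_width: 0.0004
```

```bash
python3 -c "
from h import *
s=r.get_state(); print(s['gripper_width'],s['contact_force'],s['time_s'],s['tcp_pos'])
p=cap('scene'); W=cloud(p); Rt=R.from_euler('xyz',s['eef_rot'],degrees=True).as_matrix(); T=s['tcp_pos']
x0,y0,x1,y1=225,100,345,200; S=6
im=cv2.resize(p['color'][y0:y1,x0:x1,::-1],None,fx=S,fy=S,interpolation=cv2.INTER_CUBIC)
def P(v): q=proj(p,T+Rt@np.array(v)); return int((q[0]-x0+.5)*S),int((q[1]-y0+.5)*S)
for i in range(-10,3): cv2.circle(im,P([i*.01,0,0]),3,(255,0,255) if i else (0,0,255),-1)
cv2.imwrite('pics/s6.png',im)
D=((W-T)@Rt); m=(W[...,2]>.1)&(abs(D[...,1])<.1)&(abs(D[...,2])<.06)&(D[...,0]>-.14)&(D[...,0]<.05)
for lo in np.arange(-.14,.05,.01):
    k=m&(D[...,0]>=lo)&(D[...,0]<lo+.01)
    if k.sum(): print(round(lo,2),k.sum(),'y',np.percentile(D[k][:,1],[0,50,100]).round(3),'z',np.percentile(D[k][:,2],[0,50,100]).round(3),np.median(p['color'][k],0))
"
```

```text
0.0003968975427793949 [ 0.94602104 -0.29289106  0.13743439] 5.5 [ 0.60623379 -0.08069567  0.16378119]
-0.14 94 y [-0.089  0.023  0.097] z [-0.04  -0.001  0.037] [78.5 76.  72.5]
-0.13 543 y [-0.098  0.073  0.099] z [-0.04  -0.007  0.038] [78. 76. 71.]
-0.12 128 y [-0.087  0.028  0.098] z [-0.04  -0.008  0.038] [81.5 77.5 69. ]
-0.11 266 y [-0.09   0.02   0.095] z [-0.04  -0.028  0.038] [77.  74.5 69. ]
-0.1 80 y [-0.082  0.035  0.091] z [-0.04  -0.022  0.038] [127.5 122.5 111.5]
-0.09 43 y [-0.084  0.036  0.09 ] z [-0.04  -0.003  0.037] [130. 128. 113.]
-0.05 5 y [0.016 0.017 0.018] z [-0.013  0.002  0.007] [116. 111. 100.]
-0.04 6 y [0.016 0.017 0.018] z [-0.011  0.005  0.01 ] [126. 121. 111.]
-0.03 4 y [0.016 0.017 0.018] z [-0.01  -0.002  0.009] [117.5 113.  106. ]
```

View pics/s6.png

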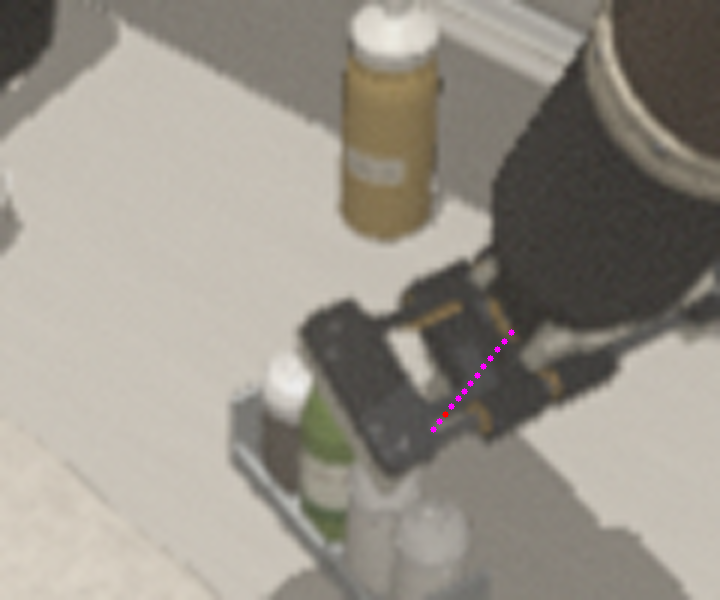

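The view shows the row undisturbed. The fingers shut fully above B. The body front shows about 43 mm further back along the tool axis than the reported TCP implies (≈ -0.09 instead of -0.047), and the last visible finger points lie near -0.025. The reported TCP therefore seems about 43 mm too far ahead. I'll open, go deeper with care and confirm by the grip width.

send_rows(
  plan=[
    [[0,0,0],[0,0,0]],
    [[0,0,0],[0,0,0]],
    [[0,0,0],[0,0,0]],
    [[0,0,0],[0,0,0]],
    [[0,0,0],[0,0,0]],
  ],
  jaw=1,
)

```text
time_s: 6.05
tcp_pos: [0.6053, -0.0794, 0.1611]
eef_rot: [0.4, 65.2, 72.9]
contact_force: [0.6, -0.1, 0.1]
gripper_width: 0.0347
```

send_rows(
  plan=[
    [[0,0,0],[0,0,0]],
    [[0,0,0],[0,0,0]],
    [[0.2,0,0],[0,0,0]],
    [[0.4,0,0],[0,0,0]],
    [[0.4,0,0],[0,0,0]],
  ],
)

```text
time_s: 6.55
tcp_pos: [0.6105, -0.0537, 0.1029]
eef_rot: [1.3, 65.2, 73.8]
contact_force: [-0.9, 0.2, -0.5]
gripper_width: 0.0749
```

```bash
python3 -c "
from h import *
M=ori(25,-1); go(ray(.0052,.07)+.04*M[:,0],M)"
```

```text
shift [ 0.509 -0.01   0.003] |d| 0.076 turn [-0.005 -0.005 -0.011] deg 0.6 J [ -4.  21.  -7. -28. -60.   1.] F [-0.9  0.2 -0.5] w 0.0749 t 6.55
```

send_rows(
  plan=[
    [[0.08,-0.01,0],[0,0,0]],
    [[0.16,-0.01,0],[0,0,0]],
    [[0.24,-0.01,0],[0,0,0]],
    [[0.3,-0.01,0],[0,0,0]],
    [[0.3,-0.01,0],[0,0,0]],
  ],
)

```text
time_s: 7.05
tcp_pos: [0.6165, -0.0355, 0.0607]
eef_rot: [1.6, 65.2, 74.0]
contact_force: [0.2, -0.7, 0.7]
gripper_width: 0.0876
```

send_rows(
  plan=[
    [[0.05,0,0],[0,0,0]],
    [[0.1,0,0],[0,0,0]],
    [[0.15,0,0],[0,0,0]],
    [[0.18,0,0],[0,0,0]],
    [[0.18,0,0],[0,0,0]],
  ],
)

```text
time_s: 7.55
tcp_pos: [0.6192, -0.0243, 0.0353]
eef_rot: [1.7, 65.2, 74.2]
contact_force: [-0.1, -0.6, 0.4]
gripper_width: 0.0874
```

```bash
python3 -c "
from h import *
M=ori(25,-1); go(ray(.0052,.07)+.04*M[:,0],M)
s=r.get_state(); Rt=R.from_euler('xyz',s['eef_rot'],degrees=True).as_matrix(); T=s['tcp_pos']
W=cloud(cap('scene')); D=((W-T)@Rt); m=(abs(D[...,1])<.1)&(abs(D[...,2])<.045)&(D[...,0]>-.14)&(D[...,0]<.05)&((W[...,2]>.1)|((abs((W-O)@n)>.032)&(W[...,2]>.03)))
for lo in np.arange(-.14,.05,.01):
    k=m&(D[...,0]>=lo)&(D[...,0]<lo+.01)
    if k.sum(): print(round(lo,2),k.sum(),'y',np.percentile(D[k][:,1],[0,50,100]).round(3),'z',np.percentile(D[k][:,2],[0,50,100]).round(3))"
```

```text
shift [ 0.014 -0.008  0.006] |d| 0.003 turn [-0.006 -0.005 -0.015] deg 0.8 J [ -2.  25. -10. -31. -53.   3.] F [-0.1 -0.6  0.4] w 0.0874 t 7.55
-0.14 101 y [-0.093  0.038  0.097] z [-0.038 -0.003  0.035]
-0.13 390 y [-0.094  0.074  0.099] z [-0.04  -0.008  0.039]
-0.12 68 y [-0.092  0.053  0.097] z [-0.04  -0.009  0.037]
-0.11 154 y [-0.087  0.024  0.095] z [-0.04  -0.03   0.036]
-0.1 38 y [-0.085  0.045  0.09 ] z [-0.041 -0.033  0.031]
-0.09 14 y [0.088 0.089 0.09 ] z [-0.039  0.004  0.037]
-0.07 10 y [-0.009  0.003  0.014] z [0.041 0.043 0.045]
-0.06 3 y [-0.006  0.011  0.016] z [0.042 0.044 0.044]
-0.04 1 y [-0.046 -0.046 -0.046] z [-0.012 -0.012 -0.012]
-0.03 3 y [-0.054 -0.049 -0.042] z [-0.012 -0.011 -0.011]
```

send_rows(
  plan=[
    [[0.014,-0.008,0.006],[0,0,-0.01]],
    [[0.014,-0.008,0.006],[0,0,-0.01]],
    [[0.014,-0.008,0.006],[0,0,-0.01]],
    [[0.014,-0.008,0.006],[0,0,-0.01]],
    [[0.014,-0.008,0.006],[0,0,-0.01]],
  ],
  jaw=-1,
  force=12,
)

```text
time_s: 8.1
tcp_pos: [0.6212, -0.0233, 0.0344]
eef_rot: [0.6, 65.2, 73.0]
contact_force: [-0.2, -0.1, 0.6]
gripper_width: 0.0531
```

send_rows(
  plan=[
    [[0,0,0],[0,0,0]],
    [[0,0,0],[0,0,0]],
    [[0,0,0],[0,0,0]],
    [[0,0,0],[0,0,0]],
    [[0,0,0],[0,0,0]],
  ],
)

```text
time_s: 8.6
tcp_pos: [0.6214, -0.0233, 0.0345]
eef_rot: [0.6, 65.2, 73.0]
contact_force: [0.4, -0.6, 1.4]
gripper_width: 0.0418
```

```bash
python3 -c "
from h import *
M=ori(25,-1); go(ray(.0052,.07)+.04*M[:,0],M); go(ray(.0052-.0405,.07)+.04*M[:,0],M)"
```

```text
shift [ 0.005  0.004 -0.001] |d| 0.001 turn [-0.006 -0.005 -0.003] deg 0.4 J [ -2.  25. -10. -31. -52.   3.] F [ 0.4 -0.6  1.4] w 0.0418 t 8.6
shift [-0.108  0.003 -0.246] |d| 0.04 turn [-0.006 -0.005 -0.003] deg 0.4 J [ -2.  25. -10. -31. -52.   3.] F [ 0.4 -0.6  1.4] w 0.0418 t 8.6
```

Gripped B at 41.8 mm, which confirms the offset of about 40 mm. Now sliding B, C and the stop back.

send_rows(
  plan=[
    [[-0.012,0,-0.025],[0,0,0]],
    [[-0.024,0,-0.05],[0,0,0]],
    [[-0.036,0,-0.078],[0,0,0]],
    [[-0.048,0,-0.104],[0,0,0]],
    [[-0.06,0,-0.13],[0,0,0]],
  ],
)

```text
time_s: 9.1
tcp_pos: [0.6149, -0.0436, 0.0346]
eef_rot: [0.6, 65.2, 73.0]
contact_force: [2.0, 5.7, 1.0]
gripper_width: 0.0417
```

send_rows(
  plan=[
    [[-0.012,0,-0.025],[0,0,0]],
    [[-0.024,0,-0.05],[0,0,0]],
    [[-0.036,0,-0.077],[0,0,0]],
    [[-0.048,0,-0.102],[0,0,0]],
    [[-0.048,0,-0.102],[0,0,0]],
  ],
)

```text
time_s: 9.6
tcp_pos: [0.6094, -0.0606, 0.0346]
eef_rot: [0.7, 65.2, 73.0]
contact_force: [0.2, 1.9, -0.4]
gripper_width: 0.0417
```

```bash
python3 -c "
from h import *
M=ori(25,-1); go(ray(.0052-.0405,.07)+.04*M[:,0],M)
p=cap('scene'); W=cloud(p); D=W-O; X=D@n;Y=D@e;Z=D[...,2]
m=(abs(X)<.022)&(Z>.055)&(Z<.07)&(Y<-.12); print('bar y',m.sum(),np.percentile(Y[m],[2,50,98]).round(4))
m=(abs(X)<.022)&(Z>.02)&(Z<.055)&(Y<-.125); print('bar back y',m.sum(),np.percentile(Y[m],[2,50,98]).round(4))
print(r.get_state()['contact_force'])"
```

```text
shift [ 0.002  0.001 -0.01 ] |d| 0.001 turn [-0.006 -0.005 -0.004] deg 0.4 J [ -5.  25. -10. -31. -54.   6.] F [ 0.2  1.9 -0.4] w 0.0417 t 9.6
bar y 48 [-0.1505 -0.1466 -0.1389]
bar back y 69 [-0.1727 -0.1495 -0.1406]
[-0.04219029  1.69740784 -0.34159958]
```

send_rows(
  plan=[
    [[-0.002,0,-0.005],[0,0,0]],
    [[-0.004,0,-0.01],[0,0,0]],
    [[-0.006,0,-0.012],[0,0,0]],
    [[-0.006,0,-0.013],[0,0,0]],
    [[-0.006,0,-0.013],[0,0,0]],
  ],
)

```text
time_s: 10.15
tcp_pos: [0.6088, -0.0624, 0.0346]
eef_rot: [0.7, 65.2, 73.0]
contact_force: [0.8, 4.7, -0.9]
gripper_width: 0.0413
```

send_rows(
  plan=[
    [[-0.001,0,-0.002],[0,0,0]],
    [[-0.002,0,-0.004],[0,0,0]],
    [[-0.003,0,-0.006],[0,0,0]],
    [[-0.003,0,-0.007],[0,0,0]],
    [[-0.003,0,-0.007],[0,0,0]],
  ],
)

```text
time_s: 10.65
tcp_pos: [0.6085, -0.0635, 0.0346]
eef_rot: [0.7, 65.2, 73.0]
contact_force: [1.5, 3.8, -0.9]
gripper_width: 0.0415
```

```bash
python3 -c "
from h import *
M=ori(25,-1); go(ray(.0052-.0405,.07)+.04*M[:,0],M)
s=r.get_state();print((s['tcp_pos']-np.array([.6214,-.0233,.0345]))@e, s['contact_force']@e)"
```

```text
shift [0.01  0.001 0.009] |d| 0.002 turn [-0.006 -0.005 -0.004] deg 0.4 J [ -6.  25. -10. -31. -54.   6.] F [ 1.5  3.8 -0.9] w 0.0415 t 10.65
-0.04222365870597416 4.12131583171157
```

send_rows(
  plan=[
    [[-0.001,0,-0.002],[0,0,0]],
    [[-0.002,0,-0.004],[0,0,0]],
    [[-0.002,0,-0.005],[0,0,0]],
    [[-0.002,0,-0.005],[0,0,0]],
    [[-0.002,0,-0.005],[0,0,0]],
  ],
)

```text
time_s: 11.15
tcp_pos: [0.6082, -0.0643, 0.0346]
eef_rot: [0.7, 65.2, 73.0]
contact_force: [0.6, 4.4, 0.5]
gripper_width: 0.0414
```

```bash
python3 -c "
from h import *
s=r.get_state();print((s['tcp_pos']-np.array([.6214,-.0233,.0345]))@e, s['contact_force']@e)"
```

```text
-0.043024172325717584 4.366938232853736
```

send_rows(
  plan=[
    [[-0.001,0,-0.002],[0,0,0]],
    [[-0.002,0,-0.004],[0,0,0]],
    [[-0.002,0,-0.005],[0,0,0]],
    [[-0.002,0,-0.005],[0,0,0]],
    [[-0.002,0,-0.005],[0,0,0]],
  ],
)

```text
time_s: 11.65
tcp_pos: [0.6081, -0.0646, 0.0346]
eef_rot: [0.6, 65.2, 73.0]
contact_force: [1.3, 6.3, 0.5]
gripper_width: 0.0415
```

```bash
python3 -c "
from h import *
s=r.get_state();print((s['tcp_pos']-np.array([.6214,-.0233,.0345]))@e, s['contact_force']@e)
p=cap('scene'); W=cloud(p); D=W-O; X=D@n;Y=D@e;Z=D[...,2]
m=(abs(X)<.022)&(Z>.055)&(Z<.07)&(Y<-.12); print('bar y',m.sum(),np.percentile(Y[m],[2,50,98]).round(4))
m=(abs(X)<.013)&(Z>.025)&(Z<.058)&(Y<-.125); print('bar back y',m.sum(),np.percentile(Y[m],[10,50,90]).round(4))"
```

```text
-0.04333111750145325 6.345314752811088
bar y 46 [-0.1545 -0.15   -0.1434]
bar back y 43 [-0.1547 -0.1535 -0.1521]
```

At the solid stop: the travel has ended and the force is rising (6 N), with the bar back at rail y ≈ -0.1535. Releasing and retreating.

send_rows(
  plan=[
    [[0,0,0],[0,0,0]],
    [[0,0,0],[0,0,0]],
    [[0,0,0],[0,0,0]],
    [[-0.05,0,0],[0,0,0]],
    [[-0.15,0,0],[0,0,0]],
  ],
  jaw=1,
)

```text
time_s: 12.2
tcp_pos: [0.6046, -0.0738, 0.0548]
eef_rot: [0.9, 65.2, 73.3]
contact_force: [0.2, -0.1, -0.1]
gripper_width: 0.0758
```

send_rows(
  plan=[
    [[-0.2,0,0],[0,0,0]],
    [[-0.45,0,0.05],[0,0,0]],
    [[-0.7,0,0.12],[0,0,0]],
    [[-0.9,0,0.2],[0,0,0]],
    [[-0.95,0,0.3],[0,0,0]],
  ],
)

```text
time_s: 12.7
tcp_pos: [0.6009, -0.0945, 0.2085]
eef_rot: [-0.0, 65.3, 72.3]
contact_force: [0.6, -1.1, 1.1]
gripper_width: 0.0875
```

```bash
python3 -c "
from h import *
M=ori(25,-1); sp=np.array([.4866,.3099,.07-.004])
go(sp+.04*M[:,0]+[0,0,.14],M); go(sp+.04*M[:,0],M); print(sp+.04*M[:,0])
p=cap('scene'); W=cloud(p); D=W-O; X=D@n;Y=D@e;Z=D[...,2]
for nm,y,lo in (('A',.089,.075),('B',-.0385,.075),('C',-.0805,.075)):
    m=(abs(X)<.022)&(abs(Y-y)<.021)&(Z>lo)&(Z<.1); print(nm,m.sum(),np.percentile(Y[m],[3,97]).round(4) if m.sum()>5 else '', np.percentile(X[m],[3,97]).round(4),np.percentile(Z[m],98).round(3))"
```

```text
shift [1.259 1.545 2.118] |d| 0.436 turn [-0.005 -0.006  0.003] deg 0.4 J [ -8.  15.  -1. -26. -71.  -2.] F [ 0.6 -1.1  1.1] w 0.0875 t 12.7
shift [2.107 1.545 1.727] |d| 0.47 turn [-0.005 -0.006  0.003] deg 0.4 J [ -8.  15.  -1. -26. -71.  -2.] F [ 0.6 -1.1  1.1] w 0.0875 t 12.7
[0.4916552  0.32603118 0.02974769]
A 70 [0.0734 0.1012] [-0.0183  0.0127] 0.091
B 105 [-0.0578 -0.0279] [-0.019   0.0125] 0.091
C 114 [-0.0987 -0.0661] [-0.0177  0.014 ] 0.09
```

send_rows(
  plan=[
    [[0.1,0.15,0.2],[0,0,0]],
    [[0.22,0.3,0.4],[0,0,0]],
    [[0.34,0.45,0.6],[0,0,0]],
    [[0.46,0.6,0.8],[0,0,0]],
    [[0.58,0.75,1.0],[0,0,0]],
  ],
)

```text
time_s: 13.25
tcp_pos: [0.5459, 0.1074, 0.1929]
eef_rot: [-0.1, 65.2, 72.2]
contact_force: [1.5, 0.6, 0.6]
gripper_width: 0.0877
```

send_rows(
  plan=[
    [[0.12,0.15,0.2],[0,0,0]],
    [[0.24,0.3,0.4],[0,0,0]],
    [[0.36,0.45,0.6],[0,0,0]],
    [[0.48,0.6,0.8],[0,0,0]],
    [[0.58,0.72,0.98],[0,0,0]],
  ],
)

```text
time_s: 13.75
tcp_pos: [0.4931, 0.3036, 0.1754]
eef_rot: [-0.1, 65.2, 72.3]
contact_force: [0.7, 0.8, 0.5]
gripper_width: 0.0874
```

```bash
python3 -c "
from h import *
M=ori(25,-1); sp=np.array([.4866,.3099,.07-.004])
go(sp+.04*M[:,0]+[0,0,.14],M); go(sp+.04*M[:,0],M)"
```

```text
shift [0.093 0.054 0.111] |d| 0.023 turn [-0.004 -0.004  0.003] deg 0.3 J [ 41.   4. -23. -19. -43. -47.] F [0.7 0.8 0.5] w 0.0874 t 13.75
shift [ 0.94   0.055 -0.281] |d| 0.147 turn [-0.004 -0.004  0.003] deg 0.3 J [ 41.   4. -23. -19. -43. -47.] F [0.7 0.8 0.5] w 0.0874 t 13.75
```

send_rows(
  plan=[
    [[0.09,0.05,0.11],[0,0,0]],
    [[0.3,0.055,0.01],[0,0,0]],
    [[0.52,0.055,-0.09],[0,0,0]],
    [[0.74,0.055,-0.19],[0,0,0]],
    [[0.94,0.055,-0.28],[0,0,0]],
  ],
)

```text
time_s: 14.25
tcp_pos: [0.4909, 0.3259, 0.0284]
eef_rot: [-0.1, 65.2, 72.4]
contact_force: [0.3, 0.2, 1.3]
gripper_width: 0.0875
```

send_rows(
  plan=[
    [[0,0,0],[0,0,0]],
    [[0,0,0],[0,0,0]],
    [[0,0,0],[0,0,0]],
    [[0,0,0],[0,0,0]],
    [[0,0,0],[0,0,0]],
  ],
)

```text
time_s: 14.75
tcp_pos: [0.4915, 0.3264, 0.0301]
eef_rot: [-0.3, 65.1, 72.2]
contact_force: [-0.4, -0.4, -0.1]
gripper_width: 0.087
```

```bash
python3 -c "
from h import *
M=ori(25,-1); sp=np.array([.4866,.3099,.07-.004])
go(sp+.04*M[:,0],M)"
```

```text
shift [ 0.001 -0.002 -0.003] |d| 0.001 turn [-0.002 -0.002  0.004] deg 0.2 J [ 42.  16. -28. -28. -27. -36.] F [-0.4 -0.4 -0.1] w 0.087 t 14.75
```

send_rows(
  plan=[
    [[0,0,0],[0,0,0]],
    [[0,0,0],[0,0,0]],
    [[0,0,0],[0,0,0]],
    [[0,0,0],[0,0,0]],
    [[0,0,0],[0,0,0]],
  ],
  jaw=-1,
  force=15,
)

```text
time_s: 15.25
tcp_pos: [0.4915, 0.3264, 0.03]
eef_rot: [-0.3, 65.1, 72.2]
contact_force: [0.2, -0.2, -0.2]
gripper_width: 0.0533
```

send_rows(
  plan=[
    [[0,0,0],[0,0,0]],
    [[0,0,0],[0,0,0]],
    [[0,0,0],[0,0,0]],
    [[0,0,0],[0,0,0]],
    [[0,0,0],[0,0,0]],
  ],
)

```text
time_s: 15.75
tcp_pos: [0.4916, 0.3264, 0.03]
eef_rot: [-0.3, 65.1, 72.2]
contact_force: [1.1, -0.7, 0.7]
gripper_width: 0.0415
```

```bash
python3 -c "
from h import *
M=ori(25,-1); s=r.get_state(); print(s['tcp_pos'])
go(s['tcp_pos']+[0,0,.14],M); go(np.array([.621,-.0234,.19]),M)"
```

```text
[0.49160514 0.32638598 0.03003903]
shift [-0.847 -0.002  0.393] |d| 0.14 turn [-0.002 -0.002  0.004] deg 0.2 J [ 42.  16. -28. -28. -27. -37.] F [ 1.1 -0.7  0.7] w 0.0415 t 15.75
shift [-1.791 -1.528 -1.333] |d| 0.406 turn [-0.002 -0.002  0.004] deg 0.2 J [ 42.  16. -28. -28. -27. -37.] F [ 1.1 -0.7  0.7] w 0.0415 t 15.75
```

send_rows(
  plan=[
    [[-0.1,0,0.045],[0,0,0]],
    [[-0.3,0,0.14],[0,0,0]],
    [[-0.55,0,0.255],[0,0,0]],
    [[-0.8,0,0.37],[0,0,0]],
    [[-0.98,0,0.455],[0,0,0]],
  ],
)

```text
time_s: 16.25
tcp_pos: [0.4911, 0.3263, 0.1946]
eef_rot: [-0.4, 65.0, 72.1]
contact_force: [0.9, 0.2, -2.0]
gripper_width: 0.0414
```

send_rows(
  plan=[
    [[-0.06,-0.12,-0.13],[0,0,0]],
    [[-0.15,-0.28,-0.31],[0,0,0]],
    [[-0.24,-0.44,-0.5],[0,0,0]],
    [[-0.33,-0.6,-0.69],[0,0,0]],
    [[-0.41,-0.76,-0.88],[0,0,0]],
  ],
)

```text
time_s: 16.75
tcp_pos: [0.5556, 0.1518, 0.1949]
eef_rot: [-0.3, 65.0, 72.2]
contact_force: [-0.4, 0.7, -1.9]
gripper_width: 0.0414
```

```bash
python3 -c "
from h import *
M=ori(25,-1); go(np.array([.621,-.0234,.19]),M)"
```

```text
shift [-0.383 -0.767 -0.906] |d| 0.187 turn [-0.001 -0.001  0.004] deg 0.2 J [ 19.   7. -15. -24. -55. -25.] F [-0.4  0.7 -1.9] w 0.0414 t 16.75
```

send_rows(
  plan=[
    [[-0.08,-0.16,-0.19],[0,0,0]],
    [[-0.17,-0.34,-0.4],[0,0,0]],
    [[-0.26,-0.52,-0.61],[0,0,0]],
    [[-0.35,-0.7,-0.83],[0,0,0]],
    [[-0.39,-0.767,-0.906],[0,0,0]],
  ],
)

```text
time_s: 17.25
tcp_pos: [0.6211, -0.0274, 0.1893]
eef_rot: [-0.0, 65.1, 72.3]
contact_force: [-0.5, 0.4, -1.2]
gripper_width: 0.0415
```

send_rows(
  plan=[
    [[0,0,0],[0,0,0]],
    [[0,0,0],[0,0,0]],
    [[0,0,0],[0,0,0]],
    [[0,0,0],[0,0,0]],
    [[0,0,0],[0,0,0]],
  ],
)

```text
time_s: 17.75
tcp_pos: [0.6208, -0.0263, 0.1897]
eef_rot: [-0.1, 65.1, 72.4]
contact_force: [0.0, -0.8, -0.9]
gripper_width: 0.0413
```

```bash
python3 -c "
from h import *
M=ori(25,-1); go(np.array([.621,-.0234,.19]),M); go(np.array([.621,-.0234,.128]),M)
p=cap('scene'); W=cloud(p); D=W-O; X=D@n;Y=D@e;Z=D[...,2]; c=p['color']
for lo in np.arange(.10,.2,.01):
    m=(abs(X)<.035)&(Y>-.03)&(Y<.07)&(Z>lo)&(Z<lo+.01)
    if m.sum()>3: print(round(lo,2),m.sum(),'y',np.percentile(Y[m],[3,50,97]).round(4),'x',np.percentile(X[m],[3,50,97]).round(4))
save(p,'s7.png',(235,110,345,210),6)"
```

```text
shift [0.006 0.005 0.018] |d| 0.003 turn [-0.003 -0.002  0.002] deg 0.2 J [ -1.  16.  -3. -26. -66.  -7.] F [ 0.  -0.8 -0.9] w 0.0413 t 17.75
shift [ 0.381  0.005 -0.156] |d| 0.062 turn [-0.003 -0.002  0.002] deg 0.2 J [ -1.  16.  -3. -26. -66.  -7.] F [ 0.  -0.8 -0.9] w 0.0413 t 17.75
0.1 35 y [0.0288 0.0351 0.0525] x [-0.0169 -0.0091  0.0133]
0.11 28 y [0.0317 0.0375 0.0505] x [-0.0136 -0.0081  0.0058]
0.12 14 y [0.0347 0.0397 0.0481] x [-0.0097 -0.0062 -0.0004]
0.13 5 y [0.0362 0.0416 0.043 ] x [-0.009  -0.0057 -0.0002]
0.14 8 y [0.0351 0.0369 0.0404] x [-0.0084 -0.0054 -0.0026]
0.16 28 y [-0.0188 -0.012   0.0068] x [-0.0193 -0.0124  0.0078]
0.17 35 y [-0.0191 -0.0144  0.0067] x [-0.0203 -0.0092  0.0126]
0.18 36 y [-0.0184 -0.0141  0.0106] x [-0.0189 -0.0127  0.0102]
0.19 27 y [-0.0183 -0.0145  0.0025] x [-0.0177 -0.0071  0.0125]
```

View pics/s7.png

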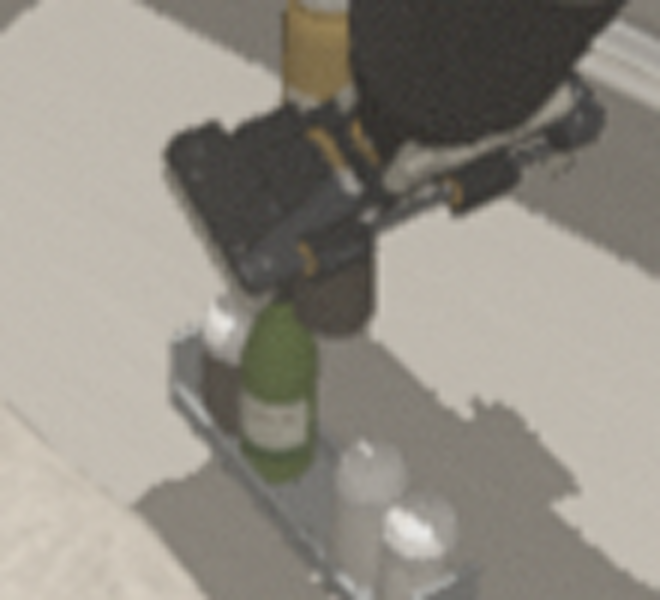

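The picture shows the spare (335,300) held upright over the open gap between the bottle (275,430) and B (365,500). Next I'll fit the held shaker against its neighbours and start down.

send_rows(
  plan=[
    [[0.09,0.005,-0.02],[0,0,0]],
    [[0.18,0.005,-0.06],[0,0,0]],
    [[0.28,0.005,-0.11],[0,0,0]],
    [[0.38,0.005,-0.156],[0,0,0]],
    [[0.38,0.005,-0.156],[0,0,0]],
  ],
)

```text
time_s: 18.3
tcp_pos: [0.6191, -0.0234, 0.1241]
eef_rot: [0.7, 65.2, 73.1]
contact_force: [-0.3, 0.6, -1.3]
gripper_width: 0.0419
```

```bash
python3 -c "
from h import *
from scipy.optimize import least_squares
M=ori(25,-1)
p=cap('scene'); W=cloud(p); D=W-O; X=D@n;Y=D@e;Z=D[...,2]
def fit(nm,x,y,z0,z1,rad):
    m=(np.hypot(X-x,Y-y)<.027)&(Z>z0)&(Z<z1); q=np.c_[X[m],Y[m]]
    s=least_squares(lambda t:np.hypot(*(q-t).T)-rad,[x,y],loss='soft_l1',f_scale=.001); print(nm,m.sum(),s.x.round(4),np.std(np.hypot(*(q-s.x).T)-rad).round(4))
fit('spare',0,.004,.102,.13,.021); fit('bottle',0,.0475,.03,.075,.0205); fit('B',0,-.0385,.025,.06,.021); fit('C',0,-.0805,.065,.075,.0195); fit('Bcap',0,-.0385,.065,.075,.0195);fit('Acap',0,.0893,.065,.075,.0195)
go(np.array([.621,-.0234,.128]),M); go(np.array([.621,-.0234,.106]),M)"
```

```text
spare 83 [-0.0018  0.0055] 0.0013
bottle 85 [0.0005 0.0464] 0.0014
B 68 [ 0.0018 -0.0367] 0.0016
C 32 [ 0.0008 -0.0793] 0.0018
Bcap 20 [ 0.0005 -0.0379] 0.0019
Acap 0 [0.     0.0893] nan
shift [-0.012 -0.006  0.009] |d| 0.002 turn [-0.006 -0.004 -0.002] deg 0.3 J [ -1.  19.  -7. -28. -60.  -3.] F [-0.4 -0.2 -0.9] w 0.0417 t 18.35
shift [ 0.121 -0.006 -0.052] |d| 0.02 turn [-0.006 -0.004 -0.002] deg 0.3 J [ -1.  19.  -7. -28. -60.  -3.] F [-0.4 -0.2 -0.9] w 0.0417 t 18.35
  ret = _var(a, axis=axis, dtype=dtype, out=out, ddof=ddof,
  arrmean = um.true_divide(arrmean, div, out=arrmean,
  ret = ret.dtype.type(ret / rcount)
```

```bash
python3 -c "
from h import *
M=ori(25,-1)
for z in (.108,.09,.06,.036): go(np.array([.6206,-.0246,z]),M)"
```

```text
shift [ 0.106 -0.006 -0.054] |d| 0.018 turn [-0.006 -0.004 -0.002] deg 0.3 J [ -1.  19.  -7. -28. -60.  -3.] F [-0.4 -0.2 -0.9] w 0.0417 t 18.35
shift [ 0.215 -0.006 -0.105] |d| 0.036 turn [-0.006 -0.004 -0.002] deg 0.3 J [ -1.  19.  -7. -28. -60.  -3.] F [-0.4 -0.2 -0.9] w 0.0417 t 18.35
shift [ 0.396 -0.007 -0.189] |d| 0.066 turn [-0.006 -0.004 -0.002] deg 0.3 J [ -1.  19.  -7. -28. -60.  -3.] F [-0.4 -0.2 -0.9] w 0.0417 t 18.35
shift [ 0.541 -0.008 -0.256] |d| 0.09 turn [-0.006 -0.004 -0.002] deg 0.3 J [ -1.  19.  -7. -28. -60.  -3.] F [-0.4 -0.2 -0.9] w 0.0417 t 18.35
```

send_rows(
  plan=[
    [[0,-0.006,-0.01],[0,0,0]],
    [[0.03,-0.006,-0.02],[0,0,0]],
    [[0.07,-0.006,-0.037],[0,0,0]],
    [[0.106,-0.006,-0.054],[0,0,0]],
    [[0.106,-0.006,-0.054],[0,0,0]],
  ],
)

```text
time_s: 18.85
tcp_pos: [0.62, -0.0244, 0.1069]
eef_rot: [0.7, 65.2, 73.0]
contact_force: [-0.2, -0.9, -1.6]
gripper_width: 0.0414
```

```bash
python3 -c "
from h import *
M=ori(25,-1)
for z in (.108,.085): go(np.array([.6206,-.0246,z]),M)"
```

```text
shift [-0.007 -0.004  0.003] |d| 0.001 turn [-0.007 -0.004 -0.004] deg 0.4 J [ -1.  20.  -8. -28. -59.  -2.] F [-0.2 -0.9 -1.6] w 0.0414 t 18.85
shift [ 0.133 -0.005 -0.061] |d| 0.022 turn [-0.007 -0.004 -0.004] deg 0.4 J [ -1.  20.  -8. -28. -59.  -2.] F [-0.2 -0.9 -1.6] w 0.0414 t 18.85
```

send_rows(
  plan=[
    [[0.018,-0.005,-0.008],[0,0,0]],
    [[0.037,-0.005,-0.017],[0,0,0]],
    [[0.055,-0.005,-0.026],[0,0,0]],
    [[0.075,-0.005,-0.035],[0,0,0]],
    [[0.095,-0.005,-0.044],[0,0,0]],
  ],
)

```text
time_s: 19.35
tcp_pos: [0.6207, -0.0246, 0.091]
eef_rot: [0.6, 65.2, 73.0]
contact_force: [-0.1, 0.8, -1.4]
gripper_width: 0.0414
```

```bash
python3 -c "
from h import *
M=ori(25,-1)
for z in (.09,.07,.04): go(np.array([.6206,-.0246,z]),M)"
```

```text
shift [ 0.006  0.001 -0.003] |d| 0.001 turn [-0.007 -0.004 -0.003] deg 0.4 J [ -2.  21.  -8. -29. -57.  -1.] F [-0.1  0.8 -1.4] w 0.0414 t 19.35
shift [ 0.127 -0.    -0.059] |d| 0.021 turn [-0.007 -0.004 -0.003] deg 0.4 J [ -2.  21.  -8. -29. -57.  -1.] F [-0.1  0.8 -1.4] w 0.0414 t 19.35
shift [ 0.309 -0.001 -0.143] |d| 0.051 turn [-0.007 -0.004 -0.003] deg 0.4 J [ -2.  21.  -8. -29. -57.  -1.] F [-0.1  0.8 -1.4] w 0.0414 t 19.35
```

Below B's shoulder with no contact force. Continuing.

send_rows(
  plan=[
    [[0.02,0,-0.009],[0,0,0]],
    [[0.04,0,-0.019],[0,0,0]],
    [[0.06,0,-0.028],[0,0,0]],
    [[0.08,0,-0.037],[0,0,0]],
    [[0.1,0,-0.047],[0,0,0]],
  ],
)

```text
time_s: 19.85
tcp_pos: [0.6206, -0.0246, 0.0742]
eef_rot: [0.6, 65.2, 73.0]
contact_force: [-0.4, 1.0, -1.2]
gripper_width: 0.0417
```

send_rows(
  plan=[
    [[0.03,0,-0.014],[0,0,0]],
    [[0.06,0,-0.028],[0,0,0]],
    [[0.09,0,-0.042],[0,0,0]],
    [[0.12,0,-0.056],[0,0,0]],
    [[0.15,0,-0.07],[0,0,0]],
  ],
)

```text
time_s: 20.35
tcp_pos: [0.6205, -0.0246, 0.0489]
eef_rot: [0.6, 65.2, 73.0]
contact_force: [-0.2, 2.0, 0.6]
gripper_width: 0.0414
```

```bash
python3 -c "
from h import *
M=ori(25,-1)
for z in (.038,.034,.033): go(np.array([.6206,-.0246,z]),M)"
```

```text
shift [ 0.066 -0.001 -0.03 ] |d| 0.011 turn [-0.007 -0.003 -0.003] deg 0.4 J [ -2.  24. -10. -30. -53.   2.] F [-0.2  2.   0.6] w 0.0414 t 20.35
shift [ 0.09  -0.001 -0.042] |d| 0.015 turn [-0.007 -0.003 -0.003] deg 0.4 J [ -2.  24. -10. -30. -53.   2.] F [-0.2  2.   0.6] w 0.0414 t 20.35
shift [ 0.096 -0.001 -0.044] |d| 0.016 turn [-0.007 -0.003 -0.003] deg 0.4 J [ -2.  24. -10. -30. -53.   2.] F [-0.2  2.   0.6] w 0.0414 t 20.35
```

send_rows(
  plan=[
    [[0.015,0,-0.003],[0,0,0]],
    [[0.03,0,-0.01],[0,0,0]],
    [[0.045,0,-0.017],[0,0,0]],
    [[0.06,0,-0.024],[0,0,0]],
    [[0.069,0,-0.028],[0,0,0]],
  ],
)

```text
time_s: 20.85
tcp_pos: [0.6205, -0.0241, 0.0375]
eef_rot: [0.7, 65.2, 73.0]
contact_force: [-0.9, 0.2, -1.1]
gripper_width: 0.0413
```

```bash
python3 -c "
from h import *
M=ori(25,-1)
for z in (.0345,.034,.033): go(np.array([.6207,-.0242,z]),M)"
```

```text
shift [ 0.018 -0.001 -0.009] |d| 0.003 turn [-0.007 -0.004 -0.004] deg 0.4 J [ -2.  25. -10. -31. -52.   3.] F [-0.9  0.2 -1.1] w 0.0413 t 20.85
shift [ 0.021 -0.001 -0.01 ] |d| 0.004 turn [-0.007 -0.004 -0.004] deg 0.4 J [ -2.  25. -10. -31. -52.   3.] F [-0.9  0.2 -1.1] w 0.0413 t 20.85
shift [ 0.027 -0.001 -0.013] |d| 0.005 turn [-0.007 -0.004 -0.004] deg 0.4 J [ -2.  25. -10. -31. -52.   3.] F [-0.9  0.2 -1.1] w 0.0413 t 20.85
```

send_rows(
  plan=[
    [[0.005,0,-0.002],[0,0,0]],
    [[0.01,0,-0.005],[0,0,0]],
    [[0.015,0,-0.007],[0,0,0]],
    [[0.021,0,-0.01],[0,0,0]],
    [[0.021,0,-0.01],[0,0,0]],
  ],
)

```text
time_s: 21.35
tcp_pos: [0.6205, -0.0242, 0.034]
eef_rot: [0.7, 65.2, 73.0]
contact_force: [-0.5, -0.1, -2.1]
gripper_width: 0.0416
```

```bash
python3 -c "
from h import *
M=ori(25,-1)
for z in (.034,.033): go(np.array([.6207,-.0242,z]),M)"
```

```text
shift [-0.    -0.001  0.   ] |d| 0.0 turn [-0.007 -0.004 -0.004] deg 0.4 J [ -2.  25. -10. -31. -52.   3.] F [-0.5 -0.1 -2.1] w 0.0416 t 21.35
shift [ 0.006 -0.001 -0.003] |d| 0.001 turn [-0.007 -0.004 -0.004] deg 0.4 J [ -2.  25. -10. -31. -52.   3.] F [-0.5 -0.1 -2.1] w 0.0416 t 21.35
```

send_rows(
  plan=[
    [[0.002,0,-0.001],[0,0,0]],
    [[0.004,0,-0.002],[0,0,0]],
    [[0.006,0,-0.003],[0,0,0]],
    [[0.006,0,-0.003],[0,0,0]],
    [[0.006,0,-0.003],[0,0,0]],
  ],
)

```text
time_s: 21.85
tcp_pos: [0.6207, -0.0241, 0.0338]
eef_rot: [0.6, 65.1, 72.9]
contact_force: [-2.8, 0.0, 5.6]
gripper_width: 0.0416
```

The spare has touched the floor gently (about 7 N). Releasing and retreating.

send_rows(
  plan=[
    [[0,0,0],[0,0,0]],
    [[0,0,0],[0,0,0]],
    [[0,0,0],[0,0,0]],
    [[0,0,0],[0,0,0]],
    [[-0.06,0,0],[0,0,0]],
  ],
  jaw=1,
)

```text
time_s: 22.35
tcp_pos: [0.6188, -0.0274, 0.041]
eef_rot: [0.9, 65.2, 73.2]
contact_force: [-1.4, -0.2, 0.1]
gripper_width: 0.0759
```

send_rows(
  plan=[
    [[-0.15,0,0],[0,0,0]],
    [[-0.4,0,0],[0,0,0]],
    [[-0.65,0,0],[0,0,0]],
    [[-0.9,0,0],[0,0,0]],
    [[-1.0,0,0],[0,0,0]],
  ],
  jaw=-1,
)

```text
time_s: 22.85
tcp_pos: [0.6017, -0.0898, 0.1817]
eef_rot: [0.1, 65.2, 72.5]
contact_force: [1.1, -0.4, 1.0]
gripper_width: 0.0471
```

```bash
python3 -c "
from h import *
p=cap('scene');save(p,'s8.png',(235,120,345,220),6)
M=ori(0,-1); go(ray(-.24,.15)+.04*M[:,0],M)
W=cloud(p); D=W-O; X=D@n;Y=D@e;Z=D[...,2]
for y,nm in ((.0059,'spare'),(-.0375,'B'),(-.0795,'C')):
    m=(abs(X)<.022)&(abs(Y-y)<.02)&(Z>.075)&(Z<.12); print(nm,m.sum(),np.percentile(Y[m],[3,97]).round(4),np.percentile(X[m],[3,97]).round(4),np.percentile(Z[m],98).round(3))"
```

```text
shift [-0.099  0.009 -1.366] |d| 0.206 turn [-0.005  0.552  0.002] deg 24.8 J [ -8.  16.  -3. -26. -69.  -0.] F [ 1.2 -0.3  2.1] w 0.0428 t 22.9
spare 71 [-0.0133  0.0246] [-0.0192  0.0091] 0.091
B 98 [-0.0556 -0.0273] [-0.0189  0.0133] 0.09
C 111 [-0.0981 -0.0669] [-0.0179  0.014 ] 0.09
```

View pics/s8.png

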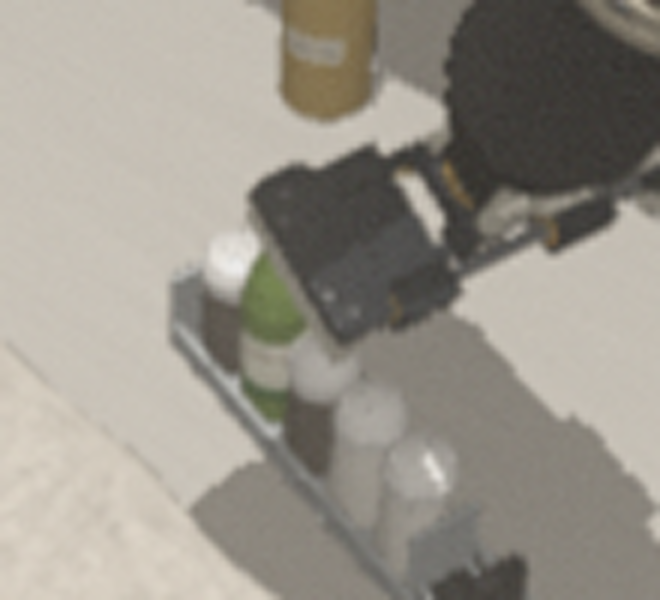

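The spare stands in the row between the bottle and B, with its cap at crop (325,370). Next: vertical tool, closed fingers, going behind the grip bar.

send_rows(
  plan=[
    [[-0.02,0,-0.2],[0,0.11,0]],
    [[-0.04,0,-0.4],[0,0.22,0]],
    [[-0.06,0,-0.6],[0,0.33,0]],
    [[-0.08,0,-0.8],[0,0.44,0]],
    [[-0.09,0,-1.0],[0,0.55,0]],
  ],
)

```text
time_s: 23.4
tcp_pos: [0.559, -0.2263, 0.1318]
eef_rot: [-144.1, 89.9, -71.7]
contact_force: [-0.6, 0.1, -0.1]
gripper_width: 0.0034
```

```bash
python3 -c "
from h import *
M=ori(0,-1); go(ray(-.21,.15)+.04*M[:,0],M); go(ray(-.21,.052)+.04*M[:,0],M)"
```

```text
shift [ 0.146  0.011 -0.13 ] |d| 0.029 turn [-0.004 -0.002  0.002] deg 0.2 J [ -3.  17. -15.   0. -58. -14.] F [-0.6  0.1 -0.1] w 0.0034 t 23.4
shift [ 0.799  0.012 -0.129] |d| 0.121 turn [-0.004 -0.002  0.002] deg 0.2 J [ -3.  17. -15.   0. -58. -14.] F [-0.6  0.1 -0.1] w 0.0034 t 23.4
```

send_rows(
  plan=[
    [[0.05,0.01,-0.13],[0,0,0]],
    [[0.25,0.01,-0.13],[0,0,0]],
    [[0.5,0.01,-0.13],[0,0,0]],
    [[0.75,0.012,-0.13],[0,0,0]],
    [[0.8,0.012,-0.13],[0,0,0]],
  ],
)

```text
time_s: 23.9
tcp_pos: [0.5478, -0.2439, 0.0074]
eef_rot: [113.0, 89.6, -174.6]
contact_force: [-0.6, 0.2, -0.0]
gripper_width: 0.0003
```

send_rows(
  plan=[
    [[0,0,0],[0,0,0]],
    [[0,0,0],[0,0,0]],
    [[0,0,0],[0,0,0]],
    [[0,0,0],[0,0,0]],
    [[0,0,0],[0,0,0]],
  ],
)

```text
time_s: 24.4
tcp_pos: [0.5486, -0.244, 0.0086]
eef_rot: [117.9, 89.7, -169.7]
contact_force: [-0.2, -0.0, -0.2]
gripper_width: 0.0006
```

```bash
python3 -c "
from h import *
M=ori(0,-1); 
for y in (-.21,-.175,-.165): go(ray(y,.052)+.04*M[:,0],M)"
```

```text
shift [-0.022 -0.02   0.003] |d| 0.004 turn [-0.006 -0.003 -0.005] deg 0.4 J [ -5.  25. -22.   0. -43. -12.] F [-0.2 -0.  -0.2] w 0.0006 t 24.4
shift [-0.023 -0.019  0.236] |d| 0.036 turn [-0.006 -0.003 -0.005] deg 0.4 J [ -5.  25. -22.   0. -43. -12.] F [-0.2 -0.  -0.2] w 0.0006 t 24.4
shift [-0.023 -0.018  0.303] |d| 0.046 turn [-0.006 -0.003 -0.005] deg 0.4 J [ -5.  25. -22.   0. -43. -12.] F [-0.2 -0.  -0.2] w 0.0006 t 24.4
```

send_rows(
  plan=[
    [[-0.022,-0.02,0.05],[0,0,0]],
    [[-0.022,-0.02,0.11],[0,0,0]],
    [[-0.022,-0.02,0.17],[0,0,0]],
    [[-0.022,-0.019,0.236],[0,0,0]],
    [[-0.022,-0.019,0.236],[0,0,0]],
  ],
)

```text
time_s: 24.9
tcp_pos: [0.5625, -0.2097, 0.0118]
eef_rot: [117.1, 89.7, -170.4]
contact_force: [-0.1, -0.3, -0.4]
gripper_width: 0.0003
```

send_rows(
  plan=[
    [[0,0,0.01],[0,0,0]],
    [[0,0,0.02],[0,0,0]],
    [[0,0,0.03],[0,0,0]],
    [[0,0,0.04],[0,0,0]],
    [[0,0,0.04],[0,0,0]],
  ],
)

```text
time_s: 25.4
tcp_pos: [0.5643, -0.204, 0.0118]
eef_rot: [117.3, 89.7, -170.2]
contact_force: [0.3, -0.2, 0.4]
gripper_width: 0.0005
```

```bash
python3 -c "
from h import *
M=ori(0,-1); 
for y in (-.164,-.162): go(ray(y,.052)+.04*M[:,0],M)
s=r.get_state(); print('y',(s['tcp_pos']-O)@e,'Fe',s['contact_force']@e)"
```

```text
shift [-0.001  0.001  0.023] |d| 0.004 turn [-0.004 -0.003 -0.006] deg 0.3 J [ -1.  25. -22.   0. -44. -16.] F [ 0.3 -0.2  0.4] w 0.0005 t 25.4
shift [-0.002  0.001  0.037] |d| 0.006 turn [-0.004 -0.003 -0.006] deg 0.3 J [ -1.  25. -22.   0. -44. -16.] F [ 0.3 -0.2  0.4] w 0.0005 t 25.4
y -0.16749734949893486 Fe -0.10582787779787288
```

send_rows(
  plan=[
    [[0,0,0.007],[0,0,0]],
    [[0,0,0.013],[0,0,0]],
    [[0,0,0.02],[0,0,0]],
    [[0,0,0.02],[0,0,0]],
    [[0,0,0.02],[0,0,0]],
  ],
)

```text
time_s: 25.9
tcp_pos: [0.5652, -0.2011, 0.0118]
eef_rot: [117.2, 89.7, -170.3]
contact_force: [0.0, -0.5, 0.2]
gripper_width: 0.0008
```

send_rows(
  plan=[
    [[0,0,0.003],[0,0,0]],
    [[0,0,0.006],[0,0,0]],
    [[0,0,0.007],[0,0,0]],
    [[0,0,0.007],[0,0,0]],
    [[0,0,0.007],[0,0,0]],
  ],
)

```text
time_s: 26.4
tcp_pos: [0.5654, -0.2004, 0.0118]
eef_rot: [119.8, 89.7, -167.7]
contact_force: [-0.9, -4.2, 0.2]
gripper_width: 0.0003
```

send_rows(
  plan=[
    [[0,0,0.002],[0,0,0]],
    [[0,0,0.004],[0,0,0]],
    [[0,0,0.006],[0,0,0]],
    [[0,0,0.006],[0,0,0]],
    [[0,0,0.006],[0,0,0]],
  ],
)

```text
time_s: 26.9
tcp_pos: [0.5656, -0.1998, 0.0118]
eef_rot: [122.6, 89.7, -165.0]
contact_force: [-0.4, -6.0, 0.1]
gripper_width: 0.0008
```

```bash
python3 -c "
from h import *
s=r.get_state(); print('y',(s['tcp_pos']-O)@e,'Fe',s['contact_force']@e)"
```

```text
y -0.1631989804212704 Fe -5.896089021438256
```

send_rows(
  plan=[
    [[0,0,0.002],[0,0,0]],
    [[0,0,0.004],[0,0,0]],
    [[0,0,0.005],[0,0,0]],
    [[0,0,0.005],[0,0,0]],
    [[0,0,0.005],[0,0,0]],
  ],
)

```text
time_s: 27.4
tcp_pos: [0.5656, -0.1995, 0.0118]
eef_rot: [125.2, 89.7, -162.3]
contact_force: [-0.8, -4.9, -0.1]
gripper_width: 0.0002
```

```bash
python3 -c "
from h import *
s=r.get_state(); print('y',(s['tcp_pos']-O)@e,'Fe',s['contact_force']@e)"
```

```text
y -0.16285779684851784 Fe -4.93569422846034
```

send_rows(
  plan=[
    [[0,0,0.002],[0,0,0]],
    [[0,0,0.004],[0,0,0]],
    [[0,0,0.006],[0,0,0]],
    [[0,0,0.006],[0,0,0]],
    [[0,0,0.006],[0,0,0]],
  ],
)

```text
time_s: 27.9
tcp_pos: [0.5658, -0.199, 0.0118]
eef_rot: [127.7, 89.7, -159.9]
contact_force: [-1.3, -6.4, -1.0]
gripper_width: 0.0003
```

send_rows(
  plan=[
    [[0,0,0.002],[0,0,0]],
    [[0,0,0.004],[0,0,0]],
    [[0,0,0.006],[0,0,0]],
    [[0,0,0.006],[0,0,0]],
    [[0,0,0.006],[0,0,0]],
  ],
)

```text
time_s: 28.4
tcp_pos: [0.5659, -0.1987, 0.0118]
eef_rot: [130.7, 89.6, -156.9]
contact_force: [-0.8, -6.3, -0.4]
gripper_width: 0.0005
```

```bash
python3 -c "
from h import *
s=r.get_state(); print('y',(s['tcp_pos']-O)@e,'Fe',s['contact_force']@e)"
```

```text
y -0.161966927580855 Fe -6.286962292512912
```

send_rows(
  plan=[
    [[0,0,0.003],[0,0,0]],
    [[0,0,0.005],[0,0,0]],
    [[0,0,0.007],[0,0,0]],
    [[0,0,0.007],[0,0,0]],
    [[0,0,0.007],[0,0,0]],
  ],
)

```text
time_s: 28.9
tcp_pos: [0.5661, -0.1982, 0.0118]
eef_rot: [133.8, 89.6, -153.8]
contact_force: [-0.7, -7.5, -0.5]
gripper_width: 0.0009
```

```bash
python3 -c "
from h import *
s=r.get_state(); print('y',(s['tcp_pos']-O)@e,'Fe',s['contact_force']@e)"
```

```text
y -0.1614916819754894 Fe -7.307363078071335
```

send_rows(
  plan=[
    [[0,0,0.003],[0,0,0]],
    [[0,0,0.006],[0,0,0]],
    [[0,0,0.008],[0,0,0]],
    [[0,0,0.008],[0,0,0]],
    [[0,0,0.008],[0,0,0]],
  ],
)

```text
time_s: 29.4
tcp_pos: [0.5662, -0.1978, 0.0118]
eef_rot: [136.9, 89.6, -150.7]
contact_force: [-0.7, -8.1, -0.1]
gripper_width: 0.0003
```

```bash
python3 -c "
from h import *
s=r.get_state(); print('y',(s['tcp_pos']-O)@e,'Fe',s['contact_force']@e)"
```

```text
y -0.161077504600223 Fe -7.9896069695350995
```

send_rows(
  plan=[
    [[0,0,0.004],[0,0,0]],
    [[0,0,0.008],[0,0,0]],
    [[0,0,0.01],[0,0,0]],
    [[0,0,0.01],[0,0,0]],
    [[0,0,0.01],[0,0,0]],
  ],
)

```text
time_s: 29.9
tcp_pos: [0.5661, -0.1977, 0.0119]
eef_rot: [141.1, 89.5, -146.5]
contact_force: [-1.8, -11.9, -0.8]
gripper_width: 0.0007
```

```bash
python3 -c "
from h import *
s=r.get_state(); print('y',(s['tcp_pos']-O)@e,'Fe',s['contact_force']@e)
p=cap('scene'); W=cloud(p); D=W-O; X=D@n;Y=D@e;Z=D[...,2]
m=(abs(X)<.02)&(abs(Y+.063-.04)<.02)
m=(abs(X)<.018)&(Z>.025)&(Z<.056)&(Y<-.085)&(Y>-.125); print('plate back y (as found -.0642)',m.sum(),np.percentile(Y[m],[10,50,90]).round(4))"
```

```text
y -0.1610018657083046 Fe -11.91030908759876
plate back y (as found -.0642) 16 [-0.1044 -0.1038 -0.1026]
```

send_rows(
  plan=[
    [[0,0,0.01],[0,0,0]],
    [[0,0,0.0115],[0,0,0]],
    [[0,0,0.0125],[0,0,0]],
    [[0,0,0.0125],[0,0,0]],
    [[0,0,0.0125],[0,0,0]],
  ],
)

```text
time_s: 30.45
tcp_pos: [0.5661, -0.1977, 0.0119]
eef_rot: [145.1, 89.4, -142.5]
contact_force: [-1.2, -13.5, -1.4]
gripper_width: 0.0003
```

```bash
python3 -c "
from h import *
import time
for i in range(6):
    s=r.get_state(); print('y',(s['tcp_pos']-O)@e,'Fe',s['contact_force']@e); cap('scene')"
```

```text
y -0.16101767835511685 Fe -13.186317719495472
y -0.16101068424248133 Fe -14.177748663800843
y -0.16101772787181484 Fe -14.248880732633602
y -0.16098841326619398 Fe -14.015266048912064
y -0.1610248740357062 Fe -13.990108143225521
y -0.1610119360432768 Fe -13.839889246947843
```

The row has been held at a steady ~14 N (about 11.5 N on the row) for over 0.3 s, with no further travel. Backing off.

send_rows(
  plan=[
    [[0,0,-0.01],[0,0,0]],
    [[0,0,-0.05],[0,0,0]],
    [[0,0,-0.12],[0,0,0]],
    [[0,0,-0.2],[0,0,0]],
    [[0,0,-0.25],[0,0,0]],
  ],
)

```text
time_s: 31.25
tcp_pos: [0.5543, -0.2344, 0.0122]
eef_rot: [144.7, 89.4, -143.0]
contact_force: [0.1, 0.8, 0.5]
gripper_width: 0.0003
```

send_rows(
  plan=[
    [[-0.2,0,0],[0,0,0]],
    [[-0.5,0,-0.05],[0,0,0]],
    [[-0.8,0,-0.1],[0,0,0]],
    [[-1.0,0,-0.15],[0,0,0]],
    [[-1.0,0,-0.15],[0,0,0]],
  ],
)

```text
time_s: 31.75
tcp_pos: [0.5511, -0.2568, 0.1679]
eef_rot: [-163.2, 89.5, -90.9]
contact_force: [-0.3, 0.1, 0.0]
gripper_width: 0.0007
```

```bash
python3 -c "
from h import *
from scipy.optimize import least_squares
s=r.get_state(); print(s['tcp_pos'],s['contact_force'],s['time_s'])
p=cap('scene');save(p,'s9.png',(235,120,345,220),6)
W=cloud(p); D=W-O; X=D@n;Y=D@e;Z=D[...,2]
def fit(nm,y,z0,z1,rad):
    m=(np.hypot(X,Y-y)<.024)&(Z>z0)&(Z<z1); q=np.c_[X[m],Y[m]]
    t=least_squares(lambda t:np.hypot(*(q-t).T)-rad,[0,y],loss='soft_l1',f_scale=.001); print(nm,m.sum(),t.x.round(4),'ztop',np.percentile(Z[(np.hypot(X,Y-y)<.018)],98).round(3))
for nm,y in (('A',.0893),('spare',.0059),('B',-.036),('C',-.078)): fit(nm,y,.066,.078,.0195)
fit('bottle',.0476,.04,.08,.0205)
m=(abs(X)<.018)&(Z>.025)&(Z<.056)&(Y<-.085)&(Y>-.125); print('plate back y',m.sum(),np.percentile(Y[m],[10,50,90]).round(4))
m=(abs(X)<.013)&(Z>.025)&(Z<.058)&(Y<-.14)&(Y>-.165); print('bar back y',m.sum(),np.percentile(Y[m],[10,50,90]).round(4))"
```

```text
[ 0.55113672 -0.25683206  0.16793214] [-0.31577286  0.07447208  0.03500475] 31.75
A 20 [0.0016 0.0875] ztop 0.089
spare 34 [-0.0004  0.0069] ztop 0.09
B 35 [-0.     -0.0355] ztop 0.607
C 37 [ 0.0004 -0.0772] ztop 0.613
bottle 69 [0.0002 0.0471] ztop 0.16
plate back y 75 [-0.1044 -0.103  -0.0894]
bar back y 40 [-0.1514 -0.1505 -0.1493]
```

View pics/s9.png

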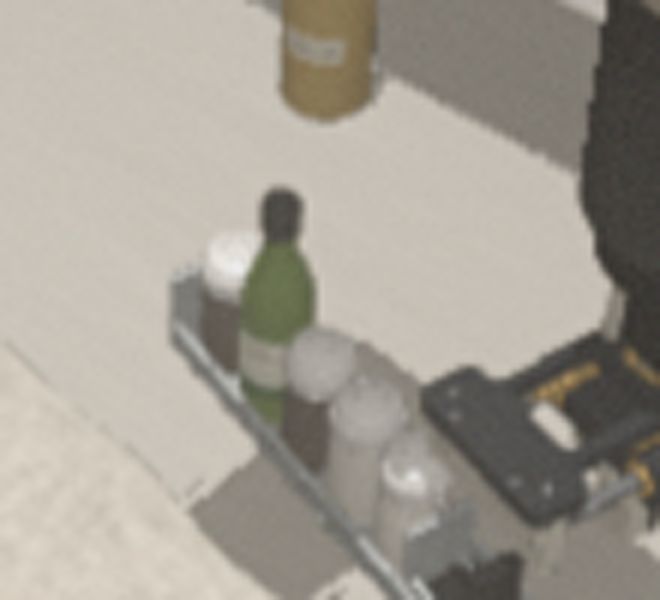

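The final view shows all five containers upright in a tight row: A (230,290), bottle (280,320), spare (320,400), B (365,440), C (415,490). The gripper is clear.

```bash
python3 -c "
from plant import r
print(r.close_job())"
```

```text
the job is handed in; nothing more can be done
None
```

The spare shaker now stands upright in the condiment rail, next to the tall bottle on the end stop's side, and the row is closed up snug. I handed the job in at about 32 s; it reports no verdict.

- **What I did:** I slid the two shakers before the stop (B and C) and the end stop back to its solid stop. I lowered the spare into the gap, touching the rail floor with about 7 N. I then pushed the stop up until it no longer moved, held it there and backed off.
- **Bedding push:** The force read 13–14 N for over 0.3 s, a little under the 15 N asked. Less the 2.5 N friction, about 11 N bore on the row. The highest push I read was 14.2 N, so the squeeze stayed under 20 N.
- **Last checks:**
  - All five containers stand in the rail, upright in the last picture, and their fitted centres lie within 2 mm of its middle line.
  - The spare is at rail y ≈ 0.007 m and the bottle at 0.047 m.
  - The grip bar moved back about 3 mm from the solid stop, so the end stop reads about 0.0395 by camera. I could not read the joint itself, and the camera is only good to about 2 mm.
- **What disagreed:** The reported tool point lies about 40 mm further ahead along the fingers than where they really are. Because of this, the first grasp closed on nothing above shaker B; the row was not disturbed. I corrected for it from then on, and the grip widths of 41–42 mm confirmed it.

I did not go near the tumbler, ramekin, timer or blue shaker, but I did not measure their positions again at the end.

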